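# Feel out and mark the rubbing spot of a packing turntable

### The arm

A 6-joint arm with a two-finger parallel gripper is mounted at the origin on the work surface. World frame = base frame: x ahead of the robot, y to its left, z up, the work surface at z = 0. Lengths are in m, angles in degrees, forces in N, time in s.
With the tool pointing down it reaches from about 0.4 to 0.825 m from the base axis. Payload 7 kg.
Tool frame: the origin (TCP) lies midway between the tips of the shut fingers; the grasp point (between the pads) lies 19 mm behind it; z points along the fingers, y is the direction in which the jaws open and shut (so a half turn about z gives the same grasp; the last joint's range is limited). The gripper opens to 88 mm and grips with 3 to 60 N. Pads are 19 mm wide; open, the fingers measure 130 mm over their backs; the gripper's body (78 mm by 193 mm) begins 47 mm behind the grasp point.
Start: joints at [-60.728, 20.546, 0.682, 0, -70.136, -16.507], TCP at [0.149, -0.658, 0.227] pointing down, gripper open.
Joint ranges: [-176.03, 176.03], [-82.01, 121.73], [-58.28, 71.71], [-173.87, 95.51], [-174.79, -0.11], [-173.66, 173.66]. Speed limits (degrees/s): [136.94, 136.94, 172.46, 180, 180, 180].

### API

Orientations are given as [roll, pitch, yaw] about the fixed x, y, z axes, in that order (R = Rz(yaw) Ry(pitch) Rx(roll)).
In Python, from plant import ctrl gives the robot as it stands. The module is installed in compiled form; this text tells all that it offers.
- The arm moves only by the tool arm_command, never from a script. Its argument "targets" is a list that holds one entry, the list of rows, each a list of 7 numbers: the turn, a rotation vector about the world's x, y, z in rad, then the shift along the world's x, y, z in cm, then the opening, from 0 (shut) to 1 (fully open). A call has 1 to 8 rows; each row is the pose to reach, as a shift and turn from the pose commanded when the call began; what a row does not reach only later rows make up. A row lasts 1/12 s, in which the tool goes at most 41.7 mm and 7.16 degrees, less where a joint would pass 70% of its speed; a pose out of reach is approached as far as the arm can. A call with a gripper value outside its range is refused whole. The fingers move at their own pace and stop on an object; the grip force is fixed at half the most. Time passes only in rows, so rows that repeat a pose let the fingers close. It gives the time, the measured TCP pose, the force and the opening at its end, in the units of the state.
- ctrl.get_obs(): the state, without advancing time (a new reading comes with each control period).
- ctrl.snapshot(name): name is "scene" or "top" or "wrist"; returns the picture (420x560x3 uint8, blue, green, red); there is no depth.
- ctrl.camera_model(name): a dict with "K" (3x3 intrinsics, pixels), "distortion" ([k1, k2, p1, p2, k3] as OpenCV has them; the pictures are not rectified), "xyz" and "rotation" of the camera in the world. Camera axes: x right, y up, looking along -z (the intrinsics and any distortion apply to the point x, -y, -z); pixel columns grow to the right and rows downward; lengths in m; the calibration is good to about 2 mm. A picture is of the moment at which its call begins: read the wrist's pose just before it. camera_model takes no time and is no camera call; for the wrist camera it gives the pose at the moment of the call.
- ctrl.close_job(): hands the job in, once; it reports no verdict.
The state is a dict: "clock": time; "joint_pos": joint angles; "qvel": joint speeds; "tau": joint torques, N m; "tool_pos": TCP position; "orientation": TCP orientation; "force": force on the tool from outside, world axes, zero at the start; "moment": the same for the moment, N m; "opening": finger opening in m.
Only numpy, scipy, OpenCV 4.12 (cv2) and the standard library are available. Lean on these libraries where they do the work, as an engineer would, in place of code of your own. Each camera call takes 0.05 s, during which the arm holds its last target. There are 200 camera calls.

### The job

The packing turntable rubs on its base at one hidden place in its turn. Take its knob lightly and crank it round gently, feel for where it drags most, and leave it parked in the middle of that rub; then stand the wooden marker pin upright on the base's ledge directly in front of the turntable's pointer, let go, and leave the other things on the bench alone.

Things in the scene. Friction and masses are not known exactly. Their poses are not given: they have to be found in the camera images.
- base: Fixed round grey base, 270 mm across, 15 mm high; origin at the centre of its underside, on the disc's vertical axis. Outside the disc its top is a flat ledge (radius 89 to 135 mm). Its x direction has no meaning. A sprung shoe hidden in it, in an unknown direction, rubs under the pointer once per turn: over about 0.45 rad the drag at the knob rises by some 6 to 12 N and falls again.
- turntable: Plywood disc, 178 mm across, top 42 mm above the bench, turning endlessly both ways. Origin on its axis at bench height; own +x to the pointer, -x to the crank knob. Bearing drag 1 N at the knob. Stays where it is left; never starts on the rub. The drag peaks up to 0.1 rad before the rub's middle, which lies halfway between the peaks felt turning one way and the other.
- knob_top (a point): Centre of the top of the crank knob: dark wooden upright knob, 24 mm in diameter, on the disc 60 mm from the axis, opposite the pointer. Its straight part to grip is 58 to 88 mm above the bench, its top at 94 mm. It spins freely on its own axis, so a gripper can keep its direction while the disc turns. A grip of 20 to 40 N is ample. Orientation has no meaning.
- pointer (a point): Point that turns with the disc: on top of the ledge (15 mm above the bench), 113 mm from the axis, just beyond the tip of the steel pointer tab on the disc's rim (10 mm wide, tip 98 mm from the axis, 37 to 42 mm above the bench). The marker pin's foot should be centred here.
- marker: Loose turned wooden pin, 60 mm tall, about 60 g, standing on the bench: round foot 30 mm in diameter and 10 mm high, above it (from 16 mm up) a straight stem 20 mm in diameter. Origin at the centre of its underside, z up along the stem.
- cigar_box: Bystander: closed plywood cigar box 194 x 134 x 51 mm, loose on the bench. Origin at the centre of its underside.
- paste_jar: Bystander: jar 64 mm across and 80 mm tall. Origin at the centre of its underside.
- tally_block: Bystander: dark wooden block 50 x 110 x 25 mm with two short brass pegs on top (37 mm high in all). Origin at the centre of its underside.
Things that resemble listed ones, but are neither listed nor needed, are in the scene too. Several things look just like the marker: the one meant starts farthest to the robot's left.

How it is judged:
By the outcome, as a careful person would: the job done as asked, in the order asked, and still so for the second after the job is handed in, with the robot touching nothing.
It also fails if it takes over 72 s, if anything falls off the work surface, if the arm or the gripper's body presses on something with over 40 N, if the wrist force passes 120 N, or if a joint passes its speed limit or range.

## Working session

There is one attempt and no reset: what is moved stays moved. The work goes in short steps, Python scripts to look and compute and a tool call to move; the robot and the scene stay as the last step left them, time stands still between calls to the robot, and variables do not carry over. Pictures are saved under pics/ and viewed, about 8 in all and at most 12, crops included, and the job is handed in when it is done.

Besides the shell and the picture viewer there is one more tool, called after "Request:" as name(argument=value, ...) on one line, values as JSON. arm_command: Moves the arm, as the interface text tells. Its arguments: {"type":"object","properties":{"targets":{"type":"array","items":{"type":"array","items":{"type":"array","items":{"type":"number"}}}}},"required":["targets"]}

```bash
mkdir -p pics; cat > h.py <<'E'
import numpy as np, cv2
from plant import ctrl
def ray(cm,u,v):
    K=np.array(cm["K"],float); d=np.array(cm["distortion"],float)
    p=cv2.undistortPoints(np.array([[[u,v]]],float),K,d)[0,0]
    return np.array(cm["rotation"],float)@np.array([p[0],-p[1],-1.0])
def onplane(cm,u,v,z):
    o=np.array(cm["xyz"],float); r=ray(cm,u,v); return o+r*(z-o[2])/r[2]
def proj(cm,P):
    R=np.array(cm["rotation"],float); q=R.T@(np.array(P,float)-np.array(cm["xyz"],float))
    p,_=cv2.projectPoints(np.array([[q[0],-q[1],-q[2]]]),np.zeros(3),np.zeros(3),np.array(cm["K"],float),np.array(cm["distortion"],float)); return p[0,0]
E
python3 - <<'E'
from h import *
print(ctrl.get_obs())
for n in ("scene","top"):
    cm=ctrl.camera_model(n); print(n,cm)
    cv2.imwrite(f"pics/{n}0.png",ctrl.snapshot(n))
E
```

```text
{'clock': 0.0, 'joint_pos': array([-6.07255237e+01,  2.05935573e+01,  6.35064235e-01, -1.89111774e-02,
       -7.01356330e+01, -1.65074408e+01]), 'qvel': array([ 0.05786577, -0.09657134, -0.05292406, -0.02808335, -0.05330538,
       -0.08696323]), 'tau': array([-2.35414765e-03, -5.82719207e+01,  2.93051201e+01,  6.99707866e+00,
        7.05183222e-03, -1.63949671e-04]), 'tool_pos': array([ 0.14903896, -0.65785566,  0.22561233]), 'orientation': array([ 1.79904702e+02, -9.70251407e-03, -1.67239397e+02]), 'force': array([0.86658219, 0.52227905, 0.27504455]), 'moment': array([-0.02245838,  0.02268885,  0.00014583]), 'opening': 0.08739167463841649}
scene {'K': array([[492.22856486,   0.        , 297.45777532],
       [  0.        , 492.22856486, 208.59562049],
       [  0.        ,   0.        ,   1.        ]]), 'distortion': array([-0.09366574,  0.        ,  0.        ,  0.        ,  0.        ]), 'xyz': array([ 1.59958016, -0.18619353,  0.79560854]), 'rotation': array([55.29970979,  1.11292624, 85.03122347])}
top {'K': array([[383.51200002,   0.        , 281.97192782],
       [  0.        , 383.51200002, 213.73789231],
       [  0.        ,   0.        ,   1.        ]]), 'distortion': array([0.01591978, 0.        , 0.        , 0.        , 0.        ]), 'xyz': array([ 0.53852939, -0.11001339,  1.07235664]), 'rotation': array([  3.66499819,   0.71477109, -88.62608549])}
```

View pics/top0.png

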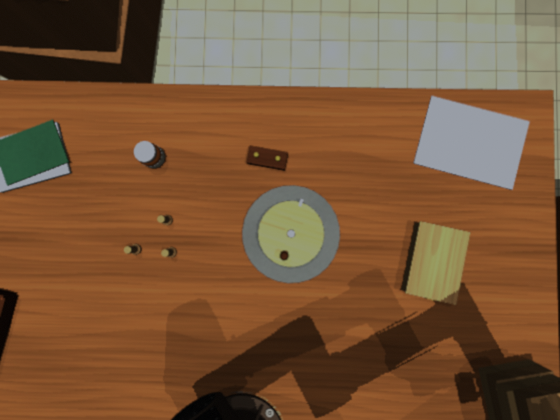

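View pics/scene0.png

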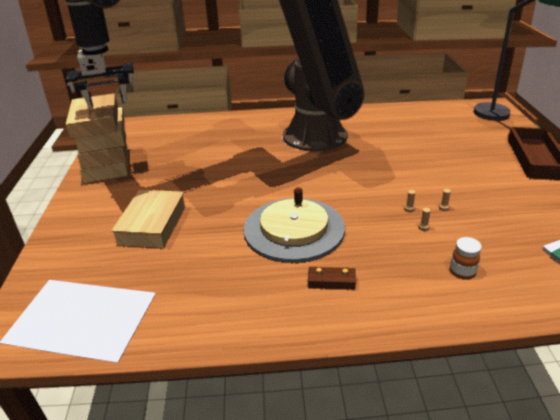

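The top view shows three lookalike pins, at (131,250), (163,219) and (167,253). Image left is +y, the robot's left, so the marker is the one at (131,250), which is (446,197) in the scene view. The turntable is at (291,234), its knob at (284,255) and its pointer at (301,202). The jar is at (150,155), the tally block at (267,158) and the cigar box at (437,262).

```bash
cat > p.py <<'E'
import re
s=open('h.py').read()
s=s.replace('np.array(cm["rotation"],float)','Rot(cm)')
s=s.replace('def ray','from scipy.spatial.transform import Rotation as RR\ndef Rot(cm):\n    r=np.array(cm["rotation"],float)\n    return r if r.shape==(3,3) else RR.from_euler("xyz",r,degrees=True).as_matrix()\ndef ray',1)
open('h.py','w').write(s)
E
python3 p.py
python3 - <<'E'
from h import *
t=ctrl.camera_model("top"); s=ctrl.camera_model("scene")
im=cv2.imread("pics/top0.png")
hsv=cv2.cvtColor(im,cv2.COLOR_BGR2HSV)
# disc: yellowish
def blob(m,uv,r):
    k=np.zeros(m.shape,np.uint8); cv2.circle(k,uv,r,255,-1); m=cv2.bitwise_and(m,k)
    c=max(cv2.findContours(m,cv2.RETR_EXTERNAL,cv2.CHAIN_APPROX_NONE)[0],key=cv2.contourArea); return c
disc=blob(cv2.inRange(hsv,(20,60,90),(40,255,255)),(291,234),45)
(e,ax,_)=cv2.fitEllipse(disc); print("disc",e,ax,onplane(t,*e,0.042))
grey=cv2.inRange(hsv,(0,0,40),(180,110,255)); c=blob(grey,(291,234),60); 
e2,ax2,_=cv2.fitEllipse(c); print("base",e2,ax2,onplane(t,*e2,0.0075))
C=onplane(t,*e,0.042)
print("knob",onplane(t,284,255.5,0.094),"ptr tip",onplane(t,301.5,202,0.042))
print("markers foot/top")
for uv in ((131,250),(163,219),(167,253)): print(uv,onplane(t,*uv,0.05))
for uv in ((445,207),(410,208),(425,227)): print(uv,onplane(s,*uv,0.005))
print("knob scene",onplane(s,298,190,0.094))
cv2.imwrite("pics/crop0.png",np.hstack([cv2.resize(im[190:290,100:190],None,fx=4,fy=4),cv2.resize(im[180:290,240:345],(382,400))]))
E
```

```text
disc (290.4930114746094, 233.5949249267578) (64.32846069335938, 65.4193344116211) [ 0.55137358 -0.11971394  0.042     ]
base (290.60443115234375, 233.7729949951172) (97.03982543945312, 97.23808288574219) [ 0.55131814 -0.12035858  0.0075    ]
knob [ 0.49482627 -0.10400169  0.094     ] ptr tip [ 0.63712409 -0.1474529   0.042     ]
markers foot/top
(131, 250) [0.49769934 0.30372664 0.05      ]
(163, 219) [0.58221456 0.2222036  0.05      ]
(167, 253) [0.49199641 0.20753572 0.05      ]
(445, 207) [0.50050094 0.31321213 0.005     ]
(410, 208) [0.49396505 0.21300363 0.005     ]
(425, 227) [0.5856348  0.22861323 0.005     ]
knob scene [ 0.50273502 -0.10307355  0.094     ]
```

View pics/crop0.png

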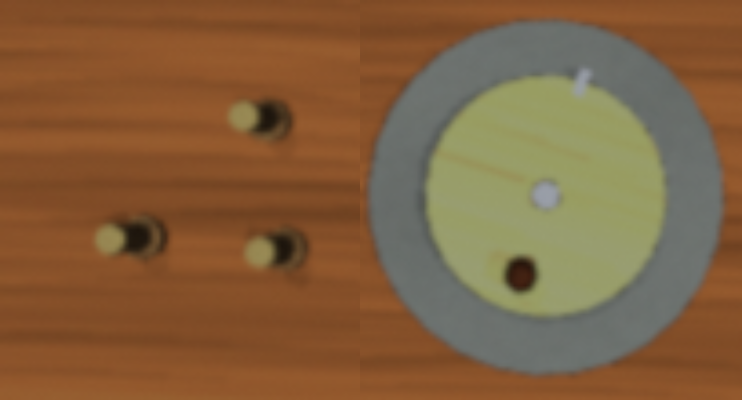

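The close crop confirms three identical pins, with the chosen one clearly farthest to the left at about (0.50, 0.307). The turntable centre is at about (0.551, -0.120), and the pointer is at about -18°. Next I move above the knob.

Request:
arm_command(targets=[[[0,0,0,17.3,27.75,-1,1],[0,0,0,17.3,27.75,-1,1],[0,0,0,17.3,27.75,-1,1],[0,0,0,17.3,27.75,-1,1],[0,0,0,17.3,27.75,-1,1],[0,0,0,17.3,27.75,-1,1],[0,0,0,17.3,27.75,-1,1],[0,0,0,17.3,27.75,-1,1]]])

```text
clock: 0.77
tool_pos: [0.3227, -0.3785, 0.2164]
orientation: [180.0, 0.0, -167.2]
force: [1.3, -0.8, 0.4]
opening: 0.0878
```

Request:
arm_command(targets=[[[0,0,0,17.3,27.75,-1,1],[0,0,0,17.3,27.75,-1,1],[0,0,0,17.3,27.75,-1,1],[0,0,0,17.3,27.75,-1,1],[0,0,0,17.3,27.75,-1,1],[0,0,0,17.3,27.75,-1,1],[0,0,0,17.3,27.75,-1,1],[0,0,0,17.3,27.75,-1,1]]])

```text
clock: 1.43
tool_pos: [0.4959, -0.1008, 0.2065]
orientation: [180.0, 0.0, -167.2]
force: [0.4, -1.0, -0.9]
opening: 0.0878
```

Request:
arm_command(targets=[[[0,0,0,0,0,0,1],[0,0,0,0,0,0,1],[0,0,0,0,0,0,1]]])

```text
clock: 1.68
tool_pos: [0.4947, -0.1031, 0.2061]
orientation: [180.0, -0.1, -167.2]
force: [0.2, 0.3, 1.0]
opening: 0.0879
```

```bash
python3 - <<'E'
from h import *
o=ctrl.get_obs(); print(o["tool_pos"],o["orientation"],o["force"])
cm=ctrl.camera_model("wrist"); print(cm)
im=ctrl.snapshot("wrist"); 
K=(0.495,-0.103,.094);print("predicted knob px",proj(cm,K),"centre",proj(cm,(0.5514,-0.12,0.042)))
cv2.imwrite("pics/w1.png",im)
E
```

```text
[ 0.49470922 -0.10313435  0.20611837] [ 1.79989666e+02 -6.53521353e-02 -1.67186733e+02] [0.19371371 0.28180022 0.95303114]
{'K': array([[358.27658239,   0.        , 280.63132985],
       [  0.        , 358.27658239, 202.52891496],
       [  0.        ,   0.        ,   1.        ]]), 'distortion': array([0.003555, 0.      , 0.      , 0.      , 0.      ]), 'xyz': array([ 0.42341692, -0.11939256,  0.36458805]), 'rotation': array([-1.57041376e+01,  1.68716118e-02,  1.02782558e+02])}
predicted knob px [280.9228201  199.27623153] centre [250.64617274 236.56415721]
```

View pics/w1.png

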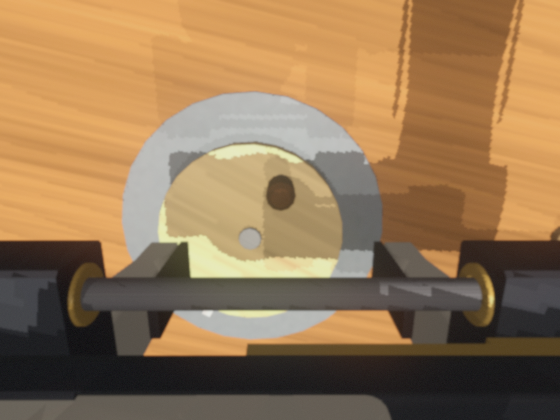

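The wrist view shows the knob top near (281,196) and the hub at (250,238), both within 3 px of the predictions. I'll descend and grip.

Request:
arm_command(targets=[[[0,0,0,0,0,-4,1],[0,0,0,0,0,-8,1],[0,0,0,0,0,-11,1],[0,0,0,0,0,-13,1],[0,0,0,0,0,-14.5,1],[0,0,0,0,0,-15,1],[0,0,0,0,0,-15,1],[0,0,0,0,0,-15,0.6]]])

```text
clock: 2.4
tool_pos: [0.4953, -0.104, 0.0572]
orientation: [-180.0, 0.0, -167.3]
force: [0.5, -0.3, -1.1]
opening: 0.0849
```

Request:
arm_command(targets=[[[0,0,0,0,0,0,0.4],[0,0,0,0,0,0,0.3],[0,0,0,0,0,0,0],[0,0,0,0,0,0,0],[0,0,0,0,0,0,0],[0,0,0,0,0,0,0],[0,0,0,0,0,0,0],[0,0,0,0,0,0,0]]])

```text
clock: 3.07
tool_pos: [0.4951, -0.1033, 0.0566]
orientation: [180.0, -0.0, -167.2]
force: [0.2, 0.2, -0.3]
opening: 0.033
```

Request:
arm_command(targets=[[[0,0,0,0,0,0,0],[0,0,0,0,0,0,0],[0,0,0,0,0,0,0]]])

```text
clock: 3.32
tool_pos: [0.4951, -0.1033, 0.0565]
orientation: [-180.0, -0.0, -167.2]
force: [0.0, 0.4, 0.3]
opening: 0.0231
```

Gripped at 23 mm. Next is a table of steps for the circle.

```bash
python3 - <<'E'
from h import *
C=np.array([55.13,-12.0]);P=lambda a:np.round(C+6*np.array([np.cos(np.radians(a)),np.sin(np.radians(a))]),2)
print(P(163))
for a in range(163,523,10):
    print(a+10,(P(a+5)-P(a)).round(2),(P(a+10)-P(a)).round(2))
E
```

```text
[ 49.39 -10.25]
173 [-0.13 -0.5 ] [-0.22 -1.02]
183 [-0.04 -0.52] [-0.03 -1.04]
193 [ 0.05 -0.53] [ 0.14 -1.04]
203 [ 0.14 -0.5 ] [ 0.33 -0.99]
213 [ 0.22 -0.48] [ 0.49 -0.93]
223 [ 0.3  -0.42] [ 0.64 -0.82]
233 [ 0.38 -0.37] [ 0.78 -0.7 ]
243 [ 0.43 -0.3 ] [ 0.89 -0.56]
253 [ 0.47 -0.21] [ 0.97 -0.39]
263 [ 0.5  -0.13] [ 1.02 -0.22]
273 [ 0.52 -0.04] [ 1.04 -0.03]
283 [0.53 0.05] [1.04 0.14]
293 [0.5  0.14] [0.99 0.33]
303 [0.48 0.22] [0.93 0.49]
313 [0.42 0.3 ] [0.82 0.64]
323 [0.37 0.38] [0.7  0.78]
333 [0.3  0.43] [0.56 0.89]
343 [0.21 0.47] [0.39 0.97]
353 [0.13 0.5 ] [0.22 1.02]
363 [0.04 0.52] [0.03 1.04]
373 [-0.05  0.53] [-0.14  1.04]
383 [-0.14  0.5 ] [-0.33  0.99]
393 [-0.22  0.48] [-0.49  0.93]
403 [-0.3   0.42] [-0.64  0.82]
413 [-0.38  0.37] [-0.78  0.7 ]
423 [-0.43  0.3 ] [-0.89  0.56]
433 [-0.47  0.21] [-0.97  0.39]
443 [-0.5   0.13] [-1.02  0.22]
453 [-0.52  0.04] [-1.04  0.03]
463 [-0.53 -0.05] [-1.04 -0.14]
473 [-0.5  -0.14] [-0.99 -0.33]
483 [-0.48 -0.22] [-0.93 -0.49]
493 [-0.42 -0.3 ] [-0.82 -0.64]
503 [-0.37 -0.38] [-0.7  -0.78]
513 [-0.3  -0.43] [-0.56 -0.89]
523 [-0.21 -0.47] [-0.39 -0.97]
```

Request:
arm_command(targets=[[[0,0,0,-0.18,-0.5,0,0],[0,0,0,-0.32,-1.0,0,0]]])

```text
clock: 3.48
tool_pos: [0.4929, -0.1133, 0.0566]
orientation: [-180.0, 0.1, -167.2]
force: [5.7, -0.2, -6.3]
opening: 0.0235
```

Request:
arm_command(targets=[[[0,0,0,-0.04,-0.52,0,0],[0,0,0,-0.03,-1.04,0,0]]])

```text
clock: 3.65
tool_pos: [0.4927, -0.124, 0.0566]
orientation: [-180.0, 0.1, -167.2]
force: [5.4, 1.6, -5.2]
opening: 0.0231
```

Request:
arm_command(targets=[[[0,0,0,0.05,-0.53,0,0],[0,0,0,0.14,-1.04,0,0]]])

```text
clock: 3.82
tool_pos: [0.4943, -0.1344, 0.0566]
orientation: [-180.0, 0.1, -167.2]
force: [5.5, 2.2, -6.0]
opening: 0.0233
```

Request:
arm_command(targets=[[[0,0,0,0.14,-0.5,0,0],[0,0,0,0.33,-0.99,0,0]]])

```text
clock: 3.98
tool_pos: [0.4975, -0.1442, 0.0566]
orientation: [180.0, 0.1, -167.2]
force: [4.8, 4.5, -4.5]
opening: 0.023
```

Request:
arm_command(targets=[[[0,0,0,0.22,-0.48,0,0],[0,0,0,0.49,-0.93,0,0]]])

```text
clock: 4.15
tool_pos: [0.5025, -0.1534, 0.0566]
orientation: [180.0, 0.2, -167.2]
force: [5.1, 5.0, -4.6]
opening: 0.0234
```

Request:
arm_command(targets=[[[0,0,0,0.3,-0.42,0,0],[0,0,0,0.64,-0.82,0,0]]])

```text
clock: 4.32
tool_pos: [0.5089, -0.1614, 0.0566]
orientation: [180.0, 0.1, -167.2]
force: [4.4, 5.4, -3.9]
opening: 0.0231
```

Tangential drag is about 1 N, the bearing's own drag. I'll trim the radius slightly and carry on.

Request:
arm_command(targets=[[[0,0,0,0.4,-0.35,0,0],[0,0,0,0.81,-0.67,0,0]]])

```text
clock: 4.48
tool_pos: [0.5164, -0.1682, 0.0566]
orientation: [180.0, 0.1, -167.3]
force: [2.1, 6.0, -1.3]
opening: 0.0235
```

Request:
arm_command(targets=[[[0,0,0,0.43,-0.3,0,0],[0,0,0,0.89,-0.56,0,0]]])

```text
clock: 4.65
tool_pos: [0.5251, -0.1737, 0.0565]
orientation: [180.0, 0.1, -167.3]
force: [2.3, 6.5, -0.8]
opening: 0.0228
```

Request:
arm_command(targets=[[[0,0,0,0.47,-0.21,0,0],[0,0,0,0.97,-0.39,0,0]]])

```text
clock: 4.82
tool_pos: [0.5345, -0.1776, 0.0565]
orientation: [180.0, 0.0, -167.3]
force: [1.1, 5.9, 1.1]
opening: 0.0236
```

Request:
arm_command(targets=[[[0,0,0,0.5,-0.13,0,0],[0,0,0,1.02,-0.22,0,0]]])

```text
clock: 4.98
tool_pos: [0.5444, -0.1798, 0.0565]
orientation: [180.0, -0.0, -167.3]
force: [-0.7, 4.5, 2.2]
opening: 0.0233
```

Request:
arm_command(targets=[[[0,0,0,0.52,-0.04,0,0],[0,0,0,1.04,-0.03,0,0]]])

```text
clock: 5.15
tool_pos: [0.5546, -0.1803, 0.0565]
orientation: [180.0, -0.0, -167.3]
force: [-1.0, 4.2, 1.7]
opening: 0.0233
```

Request:
arm_command(targets=[[[0,0,0,0.53,0.05,0,0],[0,0,0,1.04,0.14,0,0]]])

```text
clock: 5.32
tool_pos: [0.5653, -0.179, 0.0565]
orientation: [180.0, -0.0, -167.3]
force: [-2.1, 3.3, 2.5]
opening: 0.0233
```

Request:
arm_command(targets=[[[0,0,0,0.5,0.14,0,0],[0,0,0,0.99,0.33,0,0]]])

```text
clock: 5.48
tool_pos: [0.5755, -0.1758, 0.0565]
orientation: [-180.0, -0.0, -167.2]
force: [-1.6, -0.1, 2.4]
opening: 0.023
```

Request:
arm_command(targets=[[[0,0,0,0.48,0.22,0,0],[0,0,0,0.93,0.49,0,0]]])

```text
clock: 5.65
tool_pos: [0.585, -0.1708, 0.0565]
orientation: [-180.0, -0.0, -167.2]
force: [-1.2, 0.3, 1.1]
opening: 0.0233
```

Request:
arm_command(targets=[[[0,0,0,0.42,0.3,0,0],[0,0,0,0.82,0.64,0,0]]])

```text
clock: 5.82
tool_pos: [0.5934, -0.1642, 0.0565]
orientation: [-180.0, 0.0, -167.2]
force: [0.2, -1.8, 0.2]
opening: 0.023
```

Request:
arm_command(targets=[[[0,0,0,0.37,0.38,0,0],[0,0,0,0.7,0.78,0,0]]])

```text
clock: 5.98
tool_pos: [0.6006, -0.1562, 0.0566]
orientation: [-180.0, 0.0, -167.2]
force: [1.6, -3.4, -0.6]
opening: 0.0232
```

Request:
arm_command(targets=[[[0,0,0,0.3,0.43,0,0],[0,0,0,0.56,0.89,0,0]]])

```text
clock: 6.15
tool_pos: [0.6062, -0.1471, 0.0566]
orientation: [-180.0, 0.1, -167.2]
force: [2.4, -2.4, -1.2]
opening: 0.0229
```

Request:
arm_command(targets=[[[0,0,0,0.21,0.47,0,0],[0,0,0,0.39,0.97,0,0]]])

```text
clock: 6.32
tool_pos: [0.6102, -0.1372, 0.0566]
orientation: [-180.0, 0.1, -167.2]
force: [3.4, -1.9, -2.4]
opening: 0.0234
```

Request:
arm_command(targets=[[[0,0,0,0.13,0.5,0,0],[0,0,0,0.22,1.02,0,0]]])

```text
clock: 6.48
tool_pos: [0.6123, -0.1269, 0.0566]
orientation: [-180.0, 0.1, -167.2]
force: [3.5, -1.9, -3.0]
opening: 0.0232
```

Request:
arm_command(targets=[[[0,0,0,0.04,0.52,0,0],[0,0,0,0.03,1.04,0,0]]])

```text
clock: 6.65
tool_pos: [0.6125, -0.1163, 0.0566]
orientation: [180.0, 0.1, -167.2]
force: [5.0, 0.0, -2.9]
opening: 0.0232
```

Request:
arm_command(targets=[[[0,0,0,-0.05,0.53,0,0],[0,0,0,-0.14,1.04,0,0]]])

```text
clock: 6.82
tool_pos: [0.6109, -0.1058, 0.0567]
orientation: [180.0, 0.1, -167.2]
force: [4.0, -0.2, -2.7]
opening: 0.0234
```

Request:
arm_command(targets=[[[0,0,0,-0.14,0.5,0,0],[0,0,0,-0.33,0.99,0,0]]])

```text
clock: 6.98
tool_pos: [0.6074, -0.0959, 0.0566]
orientation: [180.0, 0.1, -167.2]
force: [5.7, 0.5, -3.9]
opening: 0.0234
```

Request:
arm_command(targets=[[[0,0,0,-0.22,0.48,0,0],[0,0,0,-0.49,0.93,0,0]]])

```text
clock: 7.15
tool_pos: [0.6023, -0.0866, 0.0566]
orientation: [180.0, 0.0, -167.2]
force: [5.1, 2.6, -3.0]
opening: 0.0235
```

Request:
arm_command(targets=[[[0,0,0,-0.3,0.42,0,0],[0,0,0,-0.64,0.82,0,0]]])

```text
clock: 7.32
tool_pos: [0.5957, -0.0785, 0.0566]
orientation: [180.0, 0.0, -167.2]
force: [3.4, 2.1, -2.5]
opening: 0.0228
```

Request:
arm_command(targets=[[[0,0,0,-0.38,0.37,0,0],[0,0,0,-0.78,0.7,0,0]]])

```text
clock: 7.48
tool_pos: [0.5876, -0.0715, 0.0566]
orientation: [180.0, 0.0, -167.2]
force: [3.5, 3.7, -2.9]
opening: 0.0233
```

Request:
arm_command(targets=[[[0,0,0,-0.43,0.3,0,0],[0,0,0,-0.89,0.56,0,0]]])

```text
clock: 7.65
tool_pos: [0.5785, -0.0662, 0.0566]
orientation: [180.0, 0.0, -167.2]
force: [3.0, 3.2, -2.4]
opening: 0.0233
```

Request:
arm_command(targets=[[[0,0,0,-0.47,0.21,0,0],[0,0,0,-0.97,0.39,0,0]]])

```text
clock: 7.82
tool_pos: [0.5686, -0.0624, 0.0566]
orientation: [180.0, -0.0, -167.2]
force: [1.6, 3.2, -1.2]
opening: 0.0234
```

Request:
arm_command(targets=[[[0,0,0,-0.5,0.13,0,0],[0,0,0,-1.02,0.22,0,0]]])

```text
clock: 7.98
tool_pos: [0.5582, -0.0605, 0.0566]
orientation: [180.0, -0.0, -167.2]
force: [1.9, 3.2, -0.6]
opening: 0.0233
```

Request:
arm_command(targets=[[[0,0,0,-0.52,0.04,0,0],[0,0,0,-1.04,0.03,0,0]]])

```text
clock: 8.15
tool_pos: [0.5478, -0.0605, 0.0565]
orientation: [180.0, -0.0, -167.2]
force: [1.4, 2.4, -0.4]
opening: 0.0232
```

Request:
arm_command(targets=[[[0,0,0,-0.53,-0.05,0,0],[0,0,0,-1.04,-0.14,0,0]]])

```text
clock: 8.32
tool_pos: [0.5374, -0.0622, 0.0565]
orientation: [-180.0, -0.0, -167.2]
force: [1.3, 0.3, -1.0]
opening: 0.0234
```

Request:
arm_command(targets=[[[0,0,0,-0.5,-0.14,0,0],[0,0,0,-0.99,-0.33,0,0]]])

```text
clock: 8.48
tool_pos: [0.5289, -0.0652, 0.0567]
orientation: [-180.0, 0.1, -167.2]
force: [9.7, 3.1, -9.3]
opening: 0.0233
```

Request:
arm_command(targets=[[[0,0,0,-0.48,-0.22,0,0],[0,0,0,-0.93,-0.49,0,0]]])

```text
clock: 8.65
tool_pos: [0.5215, -0.0691, 0.0567]
orientation: [180.0, 0.3, -167.2]
force: [8.4, 6.6, -9.3]
opening: 0.0234
```

Request:
arm_command(targets=[[[0,0,0,-0.42,-0.3,0,0],[0,0,0,-0.82,-0.64,0,0]]])

```text
clock: 8.82
tool_pos: [0.5116, -0.0764, 0.0566]
orientation: [-180.0, 0.1, -167.2]
force: [4.7, -1.9, -3.2]
opening: 0.0235
```

Request:
arm_command(targets=[[[0,0,0,-0.37,-0.38,0,0],[0,0,0,-0.7,-0.78,0,0]]])

```text
clock: 8.98
tool_pos: [0.504, -0.085, 0.0566]
orientation: [-180.0, 0.0, -167.2]
force: [6.5, -3.3, -5.7]
opening: 0.0235
```

Request:
arm_command(targets=[[[0,0,0,-0.3,-0.43,0,0],[0,0,0,-0.56,-0.89,0,0]]])

```text
clock: 9.15
tool_pos: [0.4987, -0.0938, 0.0566]
orientation: [-180.0, 0.1, -167.2]
force: [6.3, -2.1, -5.6]
opening: 0.023
```

Drag rises to about 10 N at knob angles of roughly 110–122°. I'll fit the axis from the track and make a fine table for slow passes both ways.

```bash
python3 - <<'E'
from h import *
T=np.array("""0.4929 -0.1133 0.4927 -0.124 0.4943 -0.1344 0.4975 -0.1442 0.5025 -0.1534 0.5089 -0.1614 0.5164 -0.1682 0.5251 -0.1737 0.5345 -0.1776 0.5444 -0.1798 0.5546 -0.1803 0.5653 -0.179 0.5755 -0.1758 0.585 -0.1708 0.5934 -0.1642 0.6006 -0.1562 0.6062 -0.1471 0.6102 -0.1372 0.6123 -0.1269 0.6125 -0.1163 0.6109 -0.1058 0.6074 -0.0959 0.6023 -0.0866 0.5957 -0.0785 0.5876 -0.0715 0.5785 -0.0662 0.5686 -0.0624 0.5582 -0.0605 0.5478 -0.0605 0.5374 -0.0622 0.5289 -0.0652 0.5215 -0.0691 0.5116 -0.0764 0.504 -0.085 0.4987 -0.0938""".split(),float).reshape(-1,2)
A=np.c_[2*T,np.ones(len(T))];x=np.linalg.lstsq(A,(T**2).sum(1),rcond=None)[0];r=np.sqrt(x[2]+x[0]**2+x[1]**2);print(x[:2],r,np.linalg.norm(T-x[:2],axis=1).round(4))
print(ctrl.get_obs()["tool_pos"])
C=x[:2]*100;P=lambda a:np.round(C+100*r*np.array([np.cos(np.radians(a)),np.sin(np.radians(a))]),2)
print(P(153))
print([(P(a)-P(153)).round(2) for a in (148,144,141)])
for a in range(141,90,-3): print(a-3,(P(a-3)-P(a)).round(2))
E
```

```text
[ 0.55258555 -0.12029932] 0.060027832674956094 [0.0601 0.06   0.06   0.06   0.06   0.06   0.06   0.0601 0.0601 0.0601
 0.06   0.0601 0.06   0.06   0.0599 0.06   0.0599 0.06   0.0601 0.06
 0.0601 0.06   0.0601 0.0601 0.0601 0.06   0.0601 0.0601 0.06   0.0601
 0.06   0.0599 0.0601 0.0601 0.06  ]
[ 0.49868702 -0.09382208  0.05663057]
[49.91 -9.3 ]
[array([0.26, 0.45]), array([0.49, 0.8 ]), array([0.68, 1.05])]
138 [0.21 0.24]
135 [0.21 0.22]
132 [0.23 0.22]
129 [0.24 0.21]
126 [0.25 0.19]
123 [0.26 0.17]
120 [0.27 0.17]
117 [0.27 0.15]
114 [0.29 0.13]
111 [0.29 0.12]
108 [0.29 0.11]
105 [0.3  0.09]
102 [0.31 0.07]
99 [0.31 0.06]
96 [0.31 0.04]
93 [0.31 0.02]
90 [0.32 0.01]
```

Request:
arm_command(targets=[[[0,0,0,0.31,0.42,0,0],[0,0,0,0.55,0.76,0,0],[0,0,0,0.73,1.0,0,0]]])

```text
clock: 9.4
tool_pos: [0.5051, -0.0835, 0.0566]
orientation: [-180.0, -0.1, -167.3]
force: [1.3, -2.7, -0.6]
opening: 0.0234
```

Request:
arm_command(targets=[[[0,0,0,0.21,0.24,0,0]]])

```text
clock: 9.48
tool_pos: [0.5071, -0.081, 0.0565]
orientation: [-180.0, -0.1, -167.2]
force: [0.4, -5.7, 0.6]
opening: 0.0234
```

Request:
arm_command(targets=[[[0,0,0,0.21,0.22,0,0]]])

```text
clock: 9.57
tool_pos: [0.5086, -0.0794, 0.0565]
orientation: [-179.9, -0.2, -167.2]
force: [-2.0, -11.1, 3.9]
opening: 0.0232
```

Request:
arm_command(targets=[[[0,0,0,0.23,0.22,0,0]]])

```text
clock: 9.65
tool_pos: [0.5101, -0.0777, 0.0564]
orientation: [-179.9, -0.3, -167.2]
force: [-3.6, -12.7, 5.4]
opening: 0.0236
```

Request:
arm_command(targets=[[[0,0,0,0.24,0.21,0,0]]])

```text
clock: 9.73
tool_pos: [0.512, -0.0759, 0.0564]
orientation: [-179.9, -0.3, -167.2]
force: [-4.7, -12.4, 6.9]
opening: 0.0236
```

Request:
arm_command(targets=[[[0,0,0,0.25,0.19,0,0]]])

```text
clock: 9.82
tool_pos: [0.5143, -0.074, 0.0564]
orientation: [-179.9, -0.3, -167.2]
force: [-5.9, -10.0, 7.9]
opening: 0.0237
```

Request:
arm_command(targets=[[[0,0,0,0.26,0.17,0,0]]])

```text
clock: 9.9
tool_pos: [0.517, -0.072, 0.0564]
orientation: [-180.0, -0.3, -167.2]
force: [-5.3, -5.6, 7.1]
opening: 0.0235
```

Request:
arm_command(targets=[[[0,0,0,0.27,0.17,0,0]]])

```text
clock: 9.98
tool_pos: [0.5202, -0.0698, 0.0565]
orientation: [-180.0, -0.2, -167.2]
force: [-3.3, -3.2, 5.7]
opening: 0.0233
```

Request:
arm_command(targets=[[[0,0,0,0.27,0.15,0,0]]])

```text
clock: 10.07
tool_pos: [0.5235, -0.0678, 0.0565]
orientation: [-180.0, -0.2, -167.2]
force: [-2.6, -1.9, 3.2]
opening: 0.0237
```

Request:
arm_command(targets=[[[0,0,0,0.29,0.13,0,0]]])

```text
clock: 10.15
tool_pos: [0.5271, -0.066, 0.0565]
orientation: [180.0, -0.1, -167.2]
force: [-2.7, 2.1, 3.1]
opening: 0.0234
```

Request:
arm_command(targets=[[[0,0,0,0.29,0.12,0,0]]])

```text
clock: 10.23
tool_pos: [0.5307, -0.0644, 0.0565]
orientation: [180.0, -0.0, -167.2]
force: [-1.5, 0.8, 1.2]
opening: 0.0229
```

Request:
arm_command(targets=[[[0,0,0,0.29,0.11,0,0]]])

```text
clock: 10.32
tool_pos: [0.534, -0.0632, 0.0565]
orientation: [180.0, 0.0, -167.2]
force: [-2.0, 1.8, 2.8]
opening: 0.0233
```

Request:
arm_command(targets=[[[0,0,0,0.3,0.09,0,0]]])

```text
clock: 10.4
tool_pos: [0.5371, -0.0623, 0.0565]
orientation: [180.0, 0.0, -167.2]
force: [-1.9, 1.7, 2.2]
opening: 0.0232
```

Request:
arm_command(targets=[[[0,0,0,0.31,0.07,0,0]]])

```text
clock: 10.48
tool_pos: [0.5403, -0.0616, 0.0565]
orientation: [180.0, 0.0, -167.2]
force: [-1.5, 3.9, 1.3]
opening: 0.0233
```

Request:
arm_command(targets=[[[0,0,0,0.31,0.06,0,0]]])

```text
clock: 10.57
tool_pos: [0.5434, -0.061, 0.0565]
orientation: [180.0, 0.0, -167.2]
force: [-2.4, 3.9, 2.7]
opening: 0.0235
```

Request:
arm_command(targets=[[[0,0,0,0.31,0.04,0,0]]])

```text
clock: 10.65
tool_pos: [0.5466, -0.0606, 0.0565]
orientation: [180.0, 0.0, -167.2]
force: [-1.6, 5.1, 2.8]
opening: 0.0233
```

Request:
arm_command(targets=[[[0,0,0,0.31,0.02,0,0]]])

```text
clock: 10.73
tool_pos: [0.5497, -0.0604, 0.0565]
orientation: [180.0, 0.0, -167.2]
force: [-2.1, 5.5, 1.3]
opening: 0.0231
```

Request:
arm_command(targets=[[[0,0,0,0,0,0,0],[0,0,0,0,0,0,0]]])

```text
clock: 10.9
tool_pos: [0.5504, -0.0604, 0.0566]
orientation: [180.0, 0.1, -167.2]
force: [1.1, 4.9, -0.1]
opening: 0.0232
```

Request:
arm_command(targets=[[[0,0,0,-0.31,-0.02,0,0]]])

```text
clock: 10.98
tool_pos: [0.5477, -0.0605, 0.0565]
orientation: [180.0, 0.1, -167.2]
force: [0.8, 5.0, 0.8]
opening: 0.0234
```

Request:
arm_command(targets=[[[0,0,0,-0.31,-0.04,0,0]]])

```text
clock: 11.07
tool_pos: [0.5441, -0.0609, 0.0565]
orientation: [180.0, 0.1, -167.2]
force: [0.3, 5.1, 0.2]
opening: 0.0231
```

Request:
arm_command(targets=[[[0,0,0,-0.31,-0.06,0,0]]])

```text
clock: 11.15
tool_pos: [0.5408, -0.0615, 0.0566]
orientation: [180.0, 0.1, -167.2]
force: [-0.2, 5.3, 0.3]
opening: 0.0235
```

Request:
arm_command(targets=[[[0,0,0,-0.31,-0.07,0,0]]])

```text
clock: 11.23
tool_pos: [0.5375, -0.0623, 0.0566]
orientation: [180.0, 0.1, -167.2]
force: [-0.9, 4.8, 0.0]
opening: 0.0234
```

Request:
arm_command(targets=[[[0,0,0,-0.3,-0.09,0,0]]])

```text
clock: 11.32
tool_pos: [0.5344, -0.0632, 0.0566]
orientation: [180.0, 0.1, -167.2]
force: [-0.7, 5.4, 0.3]
opening: 0.0235
```

Request:
arm_command(targets=[[[0,0,0,-0.29,-0.11,0,0]]])

```text
clock: 11.4
tool_pos: [0.5314, -0.0642, 0.0565]
orientation: [180.0, 0.1, -167.2]
force: [0.0, 5.9, 1.3]
opening: 0.023
```

Request:
arm_command(targets=[[[0,0,0,-0.29,-0.12,0,0]]])

```text
clock: 11.48
tool_pos: [0.5296, -0.0651, 0.0566]
orientation: [180.0, 0.2, -167.2]
force: [4.4, 8.3, -6.5]
opening: 0.0234
```

Request:
arm_command(targets=[[[0,0,0,-0.29,-0.13,0,0]]])

```text
clock: 11.57
tool_pos: [0.5277, -0.0659, 0.0567]
orientation: [179.9, 0.3, -167.2]
force: [7.0, 11.0, -9.2]
opening: 0.0231
```

Request:
arm_command(targets=[[[0,0,0,-0.27,-0.15,0,0]]])

```text
clock: 11.65
tool_pos: [0.5256, -0.0669, 0.0567]
orientation: [179.9, 0.4, -167.2]
force: [7.4, 12.4, -8.8]
opening: 0.0236
```

Request:
arm_command(targets=[[[0,0,0,-0.27,-0.17,0,0]]])

```text
clock: 11.73
tool_pos: [0.523, -0.0684, 0.0567]
orientation: [179.9, 0.4, -167.2]
force: [5.0, 13.3, -7.3]
opening: 0.0234
```

Request:
arm_command(targets=[[[0,0,0,-0.26,-0.17,0,0]]])

```text
clock: 11.82
tool_pos: [0.5198, -0.0703, 0.0566]
orientation: [179.9, 0.3, -167.2]
force: [3.4, 11.0, -4.2]
opening: 0.0232
```

Request:
arm_command(targets=[[[0,0,0,-0.25,-0.19,0,0]]])

```text
clock: 11.9
tool_pos: [0.5164, -0.0727, 0.0566]
orientation: [179.9, 0.2, -167.2]
force: [0.4, 8.4, -1.3]
opening: 0.0236
```

Request:
arm_command(targets=[[[0,0,0,-0.24,-0.21,0,0]]])

```text
clock: 11.98
tool_pos: [0.5132, -0.0753, 0.0565]
orientation: [180.0, 0.1, -167.2]
force: [-1.0, 5.5, 1.4]
opening: 0.0235
```

Request:
arm_command(targets=[[[0,0,0,-0.23,-0.22,0,0]]])

```text
clock: 12.07
tool_pos: [0.5103, -0.0779, 0.0565]
orientation: [180.0, 0.0, -167.2]
force: [-0.4, 3.7, 3.0]
opening: 0.0233
```

Request:
arm_command(targets=[[[0,0,0,-0.21,-0.22,0,0]]])

```text
clock: 12.15
tool_pos: [0.5078, -0.0805, 0.0565]
orientation: [180.0, 0.0, -167.2]
force: [-1.4, 2.2, 2.0]
opening: 0.0233
```

Request:
arm_command(targets=[[[0,0,0,-0.21,-0.24,0,0]]])

```text
clock: 12.23
tool_pos: [0.5055, -0.0832, 0.0565]
orientation: [-180.0, -0.0, -167.2]
force: [-1.5, 1.9, 0.7]
opening: 0.0235
```

```bash
python3 - <<'E'
from h import *
from scipy.optimize import curve_fit
C=np.array([.55259,-.1203])
cw="""0.5051 -0.0835 1.3 -2.7 0.5071 -0.081 .4 -5.7 .5086 -.0794 -2 -11.1 .5101 -.0777 -3.6 -12.7 .512 -.0759 -4.7 -12.4 .5143 -.074 -5.9 -10 .517 -.072 -5.3 -5.6 .5202 -.0698 -3.3 -3.2 .5235 -.0678 -2.6 -1.9 .5271 -.066 -2.7 2.1 .5307 -.0644 -1.5 .8 .534 -.0632 -2 1.8 .5371 -.0623 -1.9 1.7 .5403 -.0616 -1.5 3.9 .5434 -.061 -2.4 3.9"""
cc=""".5477 -.0605 .8 5 .5441 -.0609 .3 5.1 .5408 -.0615 -.2 5.3 .5375 -.0623 -.9 4.8 .5344 -.0632 -.7 5.4 .5314 -.0642 0 5.9 .5296 -.0651 4.4 8.3 .5277 -.0659 7 11 .5256 -.0669 7.4 12.4 .523 -.0684 5 13.3 .5198 -.0703 3.4 11 .5164 -.0727 .4 8.4 .5132 -.0753 -1 5.5 .5103 -.0779 -.4 3.7 .5078 -.0805 -1.4 2.2 .5055 -.0832 -1.5 1.9"""
pk=[]
for s,sg in((cw,-1),(cc,1)):
    D=np.array(s.split(),float).reshape(-1,4);d=D[:,:2]-C;a=np.arctan2(d[:,1],d[:,0])
    f=-sg*(-np.sin(a)*D[:,2]+np.cos(a)*D[:,3]);a=np.degrees(a)
    print(np.c_[a,f].round(1).tolist())
    tri=lambda x,b,h,lo,p,hi:np.interp(x,[lo,p,hi],[b,b+h,b])
    cosb=lambda x,b,h,lo,p,hi:b+h*np.where(x<p,np.where(x>lo,.5+.5*np.cos(np.pi*(x-p)/(p-lo)),0),np.where(x<hi,.5+.5*np.cos(np.pi*(x-p)/(hi-p)),0))
    for n,fn in(("tri",tri),("cos",cosb)):
        m=a[f.argmax()]
        q,_=curve_fit(fn,a,f,[1,10,m-12,m,m+12],method="trf"); print(n,q.round(2),"rms",np.std(f-fn(a,*q)).round(2),"mid",(q[2]+q[4])/2)
    print("centroid",np.sum(a*np.clip(f-1.2,0,9e9))/np.sum(np.clip(f-1.2,0,9e9)))
E
```

```text
[[142.2, 1.3], [139.2, 4.1], [137.1, 9.5], [134.9, 11.5], [132.4, 11.8], [129.6, 10.9], [126.4, 7.6], [122.7, 4.5], [119.0, 3.2], [115.1, 1.6], [111.4, 1.1], [108.0, 1.3], [105.0, 1.4], [101.8, 0.7], [98.8, 1.8]]
tri [  1.31  12.04 117.03 134.21 141.08] rms 0.55 mid 129.05509815143077
cos [  1.33  10.66 114.38 135.04 141.3 ] rms 0.39 mid 127.84087166515823
centroid 131.07073068697198
[[94.7, 1.2], [98.1, 1.0], [101.3, 0.8], [104.6, 0.3], [107.7, 1.0], [110.7, 2.1], [112.6, 7.3], [114.6, 10.9], [116.8, 12.2], [119.7, 10.9], [123.3, 8.9], [127.2, 5.4], [131.2, 2.9], [134.9, 2.3], [138.4, 0.7], [141.8, 0.6]]
tri [  1.    12.46 110.09 115.58 134.18] rms 0.47 mid 122.1367810970307
cos [  0.88  10.98 109.27 115.49 137.72] rms 0.38 mid 123.4922413212285
centroid 118.98462214127443
```

Peaks are at about 134.2° turning clockwise and 115.8° turning counter-clockwise, so the middle is at a knob angle of about 125.1° (pointer -54.9°). The target knob position is (0.5181, -0.0712).

Request:
arm_command(targets=[[[0,0,0,0.2,0.25,0,0],[0,0,0,0.41,0.48,0,0],[0,0,0,0.62,0.69,0,0],[0,0,0,0.84,0.89,0,0],[0,0,0,1.07,1.08,0,0],[0,0,0,1.32,1.26,0,0],[0,0,0,1.32,1.26,0,0],[0,0,0,1.32,1.26,0,0]]])

```text
clock: 12.9
tool_pos: [0.5188, -0.0707, 0.0565]
orientation: [-180.0, -0.0, -167.2]
force: [-0.7, -1.1, 2.7]
opening: 0.0231
```

Request:
arm_command(targets=[[[0,0,0,0,0,0,0],[0,0,0,0,0,0,0]]])

```text
clock: 13.07
tool_pos: [0.519, -0.0706, 0.0565]
orientation: [-180.0, 0.0, -167.2]
force: [-1.9, -0.8, 0.3]
opening: 0.023
```

Request:
arm_command(targets=[[[0,0,0,-0.1,-0.07,0,0],[0,0,0,-0.2,-0.14,0,0],[0,0,0,-0.2,-0.14,0,0],[0,0,0,-0.2,-0.14,0,0]]])

```text
clock: 13.4
tool_pos: [0.5182, -0.0712, 0.0566]
orientation: [180.0, 0.2, -167.2]
force: [4.1, 3.4, -4.9]
opening: 0.0233
```

Request:
arm_command(targets=[[[0,0,0,0.1,0.07,0,0],[0,0,0,0.1,0.07,0,0],[0,0,0,0.1,0.07,0,0]]])

```text
clock: 13.65
tool_pos: [0.5185, -0.071, 0.0566]
orientation: [-180.0, 0.1, -167.2]
force: [3.4, 1.4, -4.8]
opening: 0.0236
```

```bash
python3 - <<'E'
from h import *
o=ctrl.get_obs(); print(o["tool_pos"],o["force"])
d=o["tool_pos"][:2]-np.array([.55259,-.1203]);print(np.degrees(np.arctan2(d[1],d[0])),o["opening"])
E
```

```text
[ 0.51848667 -0.07097166  0.0566046 ] [ 3.40650299  1.43456099 -4.78701482]
124.65818736022025 0.023624691530543928
```

Within about 0.5° of the middle, with little residual force. I'll release and rise, then check.

Request:
arm_command(targets=[[[0,0,0,0,0,0,0.3],[0,0,0,0,0,0,0.6],[0,0,0,0,0,0,0.7],[0,0,0,0,0,0,0.7],[0,0,0,0,0,1,0.7],[0,0,0,0,0,4,0.7],[0,0,0,0,0,8,0.8],[0,0,0,0,0,12,1]]])

```text
clock: 14.32
tool_pos: [0.5167, -0.0715, 0.1782]
orientation: [-180.0, -0.1, -167.2]
force: [1.6, 1.2, 0.5]
opening: 0.0676
```

Request:
arm_command(targets=[[[0,0,0,-2,10,3,1],[0,0,0,-2,20,3,1],[0,0,0,-2,25,3,1],[0,0,0,-2,25,3,1],[0,0,0,-2,25,3,1],[0,0,0,-2,25,3,1],[0,0,0,-2,25,3,1],[0,0,0,-2,25,3,1]]])

```text
clock: 14.98
tool_pos: [0.4975, 0.181, 0.2074]
orientation: [180.0, 0.0, -167.0]
force: [-0.2, -0.5, -0.2]
opening: 0.0876
```

```bash
python3 - <<'E'
from h import *
o=ctrl.get_obs(); print(o["tool_pos"],o["orientation"],o["clock"])
cm=ctrl.camera_model("wrist"); im=ctrl.snapshot("wrist"); cv2.imwrite("pics/w2.png",im)
print("pred marker top",proj(cm,(.499,.307,.06)),"foot",proj(cm,(.499,.307,.0)))
top=ctrl.snapshot("top"); cv2.imwrite("pics/top1.png",top)
t=ctrl.camera_model("top")
a=np.radians(-54.9);u=np.array([np.cos(a),np.sin(a)]);C=np.array([.55259,-.1203])
for r,z in((.098,.042),(.113,.015),(-.06,.094)): print(proj(t,[*(C+r*u),z]))
print("centre",proj(t,[*C,.042]))
cv2.imwrite("pics/tc1.png",np.hstack([cv2.resize(top[180:290,240:345],None,fx=4,fy=4),cv2.resize(im[:,:],(372,440))[:, :]]))
E
```

```text
[0.49752683 0.18100148 0.20740725] [ 1.79987274e+02  3.55419490e-02 -1.67024823e+02] 14.9833
pred marker top [417.08333051 220.2131591 ] foot [396.34597422 202.1085085 ]
[321.01208284 212.88336671]
[324.64771615 210.51572223]
[271.32707323 245.99048012]
centre [290.72167201 233.14623885]
```

View pics/tc1.png

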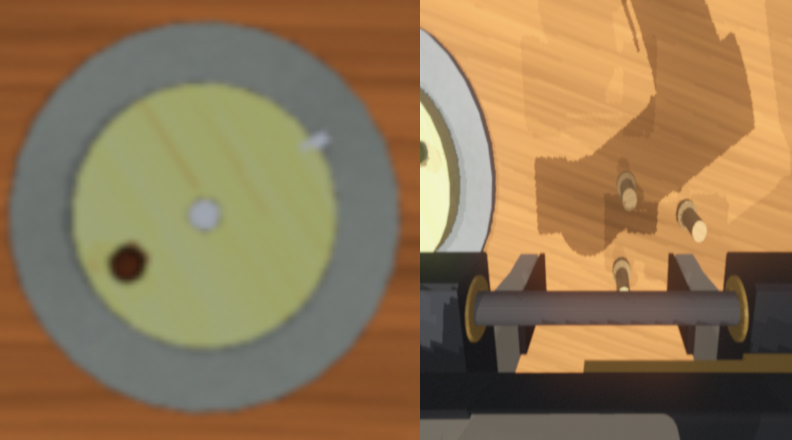

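The pointer tip is seen at (322.5,213.8) against (321,212.9) predicted, and the knob at (272,246) against (271.3,246). So the disc stayed parked. In the wrist view the chosen pin, the rightmost, has its top near (421,219), close to the prediction. I'll move over it with the jaws turned to the tangent direction (35°), which also clears the neighbouring pins.

Request:
arm_command(targets=[[[0,0,-0.12,0,3,0,1],[0,0,-0.24,0,6,0,1],[0,0,-0.36,0,9,0,1],[0,0,-0.48,0,12,0,1],[0,0,-0.6,0.1,12.8,0,1],[0,0,-0.72,0.1,12.8,0,1],[0,0,-0.84,0.1,12.8,0,1],[0,0,-0.96,0.1,12.8,0,1]]])

```text
clock: 15.75
tool_pos: [0.5181, 0.2866, 0.2048]
orientation: [179.6, -2.9, 141.1]
force: [-0.1, 0.5, -0.1]
opening: 0.0876
```

Request:
arm_command(targets=[[[0,0,-0.12,0,0,0,1],[0,0,-0.23,0,0,0,1],[0,0,-0.23,0,0,0,1],[0,0,-0.23,0,0,0,1]]])

```text
clock: 16.08
tool_pos: [0.5454, 0.2475, 0.1959]
orientation: [178.8, -7.1, 131.6]
force: [-0.3, 1.1, 0.5]
opening: 0.0874
```

```bash
python3 - <<'E'
from h import *
o=ctrl.get_obs(); print(o["tool_pos"],o["orientation"],o["clock"])
cm=ctrl.camera_model("wrist"); im=ctrl.snapshot("wrist"); cv2.imwrite("pics/w3.png",im)
print("pred top",proj(cm,(.499,.308,.06)),"foot",proj(cm,(.499,.308,.0)))
E
```

```text
[0.54540216 0.24753127 0.19587325] [178.84621649  -7.07148731 131.61129575] 16.0833
pred top [283.87661194 119.52701115] foot [282.153884   124.20869997]
```

View pics/w3.png

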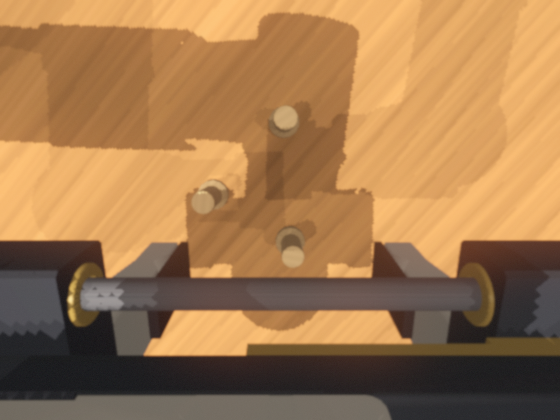

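```bash
python3 - <<'E'
from h import *
o=ctrl.get_obs(); print(o["joint_pos"],o["tool_pos"],o["orientation"],o["clock"])
cm=ctrl.camera_model("wrist");print(onplane(cm,286,117.5,.06))
E
```

```text
[  38.34998837   15.53633435   -7.76966776   -7.76120808  -66.12691263
 -173.58064185] [0.54510501 0.24847051 0.19609625] [178.82691976  -7.03769224 131.73155845] 16.1333
[0.49885419 0.31118605 0.06      ]
```

Joint 6 ran into its limit, and the arm touched nothing. I'll use the equivalent grasp half a turn away (yaw -55°) and rotate the other way.

Request:
arm_command(targets=[[[0,0,0.12,0,0,0,1],[0,0,0.24,0,0,0,1],[0,0,0.36,0,0,0,1],[0,0,0.48,0,0,0,1],[0,0,0.6,0,0,0,1],[0,0,0.72,0,0,0,1],[0,0,0.84,0,0,0,1],[0,0,0.96,0,0,0,1]]])

```text
clock: 16.8
tool_pos: [0.5441, 0.2512, 0.1965]
orientation: [178.8, -7.1, -172.6]
force: [-0.5, -0.6, 0.8]
opening: 0.0875
```

Request:
arm_command(targets=[[[0,0,0.12,0,0,0,1],[0,0,0.24,0,0,0,1],[0,0,0.36,0,0,0,1],[0,0,0.48,0,0,0,1],[0,0,0.6,0,0,0,1],[0,0,0.72,0,0,0,1],[0,0,0.84,0,0,0,1],[0,0,0.96,0,0,0,1]]])

```text
clock: 17.47
tool_pos: [0.5441, 0.2513, 0.1965]
orientation: [178.8, -7.1, -117.6]
force: [-0.5, 0.5, 0.3]
opening: 0.0879
```

Request:
arm_command(targets=[[[0,0,0.12,0,0,0,1],[0,0,0.24,0,0,0,1],[0,0,0.36,0,0,0,1],[0,0,0.48,0,0,0,1],[0,0,0.6,0,0,0,1],[0,0,0.72,0,0,0,1],[0,0,0.84,0,0,0,1],[0,0,0.96,0,0,0,1]]])

```text
clock: 18.13
tool_pos: [0.544, 0.2514, 0.1966]
orientation: [178.8, -7.1, -62.6]
force: [0.0, 0.9, -0.4]
opening: 0.0873
```

Request:
arm_command(targets=[[[0,0,0.1,0,0,0,1],[0,0,0.1,0,0,0,1],[0,0,0.1,0,0,0,1]]])

```text
clock: 18.38
tool_pos: [0.544, 0.2512, 0.1967]
orientation: [178.8, -7.1, -57.4]
force: [0.9, -0.4, -0.4]
opening: 0.0877
```

```bash
python3 - <<'E'
from h import *
o=ctrl.get_obs()
R0=RR.from_euler("xyz",o["orientation"],degrees=True);R1=RR.from_euler("xyz",[180,0,-54.9],degrees=True)
print((R1*R0.inv()).as_rotvec(), (np.array([.499,.3105,.14])-o["tool_pos"])*100)
E
```

```text
[0.11431514 0.05171075 0.04569731] [-4.49995854  5.93152927 -5.66878336]
```

Request:
arm_command(targets=[[[0.11,0.05,0.04,-2,3,0,1],[0.114,0.052,0.045,-4.5,5.9,-2,1],[0.114,0.052,0.045,-4.5,5.9,-2,1],[0.114,0.052,0.045,-4.5,5.9,-2,1],[0.114,0.052,0.045,-4.5,5.9,-2,1]]])

```text
clock: 18.8
tool_pos: [0.4996, 0.31, 0.1764]
orientation: [179.9, -0.0, -54.9]
force: [0.7, -0.2, -0.0]
opening: 0.0874
```

```bash
python3 - <<'E'
from h import *
o=ctrl.get_obs(); print(o["joint_pos"],o["tool_pos"],o["orientation"],o["clock"])
cm=ctrl.camera_model("wrist"); im=ctrl.snapshot("wrist"); cv2.imwrite("pics/w4.png",im)
print("pred top",proj(cm,(.499,.3105,.06)),"foot",proj(cm,(.499,.3105,.0)))
E
```

```text
[ 5.08692713e+01  1.46116760e+01 -1.46474905e+01  1.94452621e-02
 -6.08135064e+01 -1.57779052e+01] [0.49960888 0.31000021 0.17636951] [ 1.79934677e+02 -3.60860425e-02 -5.48991200e+01] 18.8
pred top [280.66350263 198.38475202] foot [280.55528328 182.05361329]
```

View pics/w4.png

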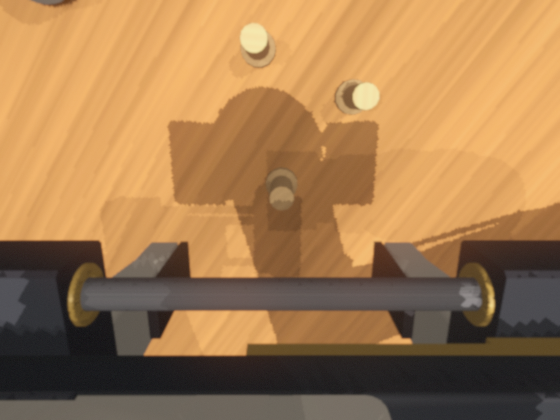

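The pin is centred at (282,199) as predicted, and the jaw path is clear of the neighbouring pins at (255,40) and (362,97). I'll descend and grip.

Request:
arm_command(targets=[[[0,0,0,0,0,-4,1],[0,0,0,0,0,-8,1],[0,0,0,0,0,-11,1],[0,0,0,0,0,-13.5,1],[0,0,0,0,0,-15,1],[0,0,0,0,0,-15.3,1],[0,0,0,0,0,-15.3,0.6],[0,0,0,0,0,-15.3,0.3]]])

```text
clock: 19.52
tool_pos: [0.5004, 0.3102, 0.0242]
orientation: [-180.0, 0.0, -54.9]
force: [0.1, 0.0, 0.7]
opening: 0.079
```

Request:
arm_command(targets=[[[0,0,0,0,0,0,0.2],[0,0,0,0,0,0,0],[0,0,0,0,0,0,0],[0,0,0,0,0,0,0],[0,0,0,0,0,0,0],[0,0,0,0,0,0,0],[0,0,0,0,0,0,0],[0,0,0,0,0,0,0]]])

```text
clock: 20.18
tool_pos: [0.4995, 0.3099, 0.0232]
orientation: [180.0, 0.0, -54.9]
force: [0.3, -0.0, 0.6]
opening: 0.0261
```

Request:
arm_command(targets=[[[0,0,0,0,0,0,0],[0,0,0,0,0,0,0],[0,0,0,0,0,0,0]]])

```text
clock: 20.43
tool_pos: [0.4995, 0.3098, 0.0231]
orientation: [179.9, 0.0, -54.9]
force: [1.2, -0.0, 0.4]
opening: 0.0189
```

Request:
arm_command(targets=[[[0,0,0,0,0,3,0],[0,0,0,0,0,7,0],[0,0,0,0,0,11,0],[0,0,0,0,0,15,0],[0,0,0,0.8,-3.5,15,0],[0,0,0,1.6,-7,15,0],[0,0,0,2.4,-10.5,15,0],[0,0,0,3.2,-14,15,0]]])

```text
clock: 21.1
tool_pos: [0.5314, 0.1686, 0.1735]
orientation: [180.0, 0.0, -54.8]
force: [0.2, -0.2, -1.1]
opening: 0.0187
```

Request:
arm_command(targets=[[[0,0,0,0.8,-3.5,0,0],[0,0,0,1.6,-7,0,0],[0,0,0,2.4,-10.5,0,0],[0,0,0,3.2,-14,0,0],[0,0,0,4,-17.5,0,0],[0,0,0,4.8,-21,0,0],[0,0,0,5.6,-24.5,0,0],[0,0,0,6.4,-28,0,0]]])

```text
clock: 21.77
tool_pos: [0.5955, -0.1119, 0.1731]
orientation: [180.0, 0.0, -54.9]
force: [1.0, 0.7, -0.5]
opening: 0.0191
```

Request:
arm_command(targets=[[[0,0,0,0.8,-3.5,0,0],[0,0,0,1.6,-7,0,0],[0,0,0,2.1,-9.5,0,0],[0,0,0,2.21,-10.26,0,0],[0,0,0,2.21,-10.26,0,0],[0,0,0,2.21,-10.26,0,0]]])

```text
clock: 22.27
tool_pos: [0.6172, -0.2128, 0.1726]
orientation: [179.9, 0.1, -54.9]
force: [-0.2, 0.1, -0.6]
opening: 0.0186
```

```bash
python3 - <<'E'
from h import *
o=ctrl.get_obs(); print(o["tool_pos"],o["orientation"],o["opening"],o["clock"])
cm=ctrl.camera_model("wrist"); im=ctrl.snapshot("wrist"); cv2.imwrite("pics/w5.png",im)
a=np.radians(-54.9);u=np.array([np.cos(a),np.sin(a)]);C=np.array([.55259,-.1203])
for r,z in((.098,.042),(.113,.015),(-.06,.094),(0,.042)): print(r,proj(cm,[*(C+r*u),z]))
p=o["tool_pos"].copy();print("pin foot pred",proj(cm,p-[0,0,.023]))
E
```

```text
[ 0.61718088 -0.21284115  0.17262825] [ 1.79925035e+02  5.78938127e-02 -5.49261674e+01] 0.018610447367832968 22.2667
0.098 [279.91585304 209.89436291]
0.113 [279.89170452 185.29133058]
-0.06 [280.21501759 412.06065303]
0 [280.08507269 312.06504875]
pin foot pred [280.53344291 241.73343347]
```

View pics/w5.png

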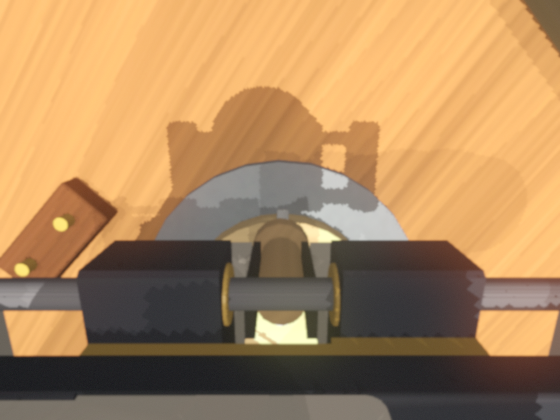

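```bash
python3 - <<'E'
import cv2
im=cv2.imread("pics/w5.png");c=im[190:330,225:335];c=cv2.convertScaleAbs(c,alpha=1.5)
cv2.imwrite("pics/w5c.png",cv2.resize(c[:95],None,fx=6,fy=6,interpolation=cv2.INTER_CUBIC))
E
```

```text
(no output)
```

View pics/w5c.png

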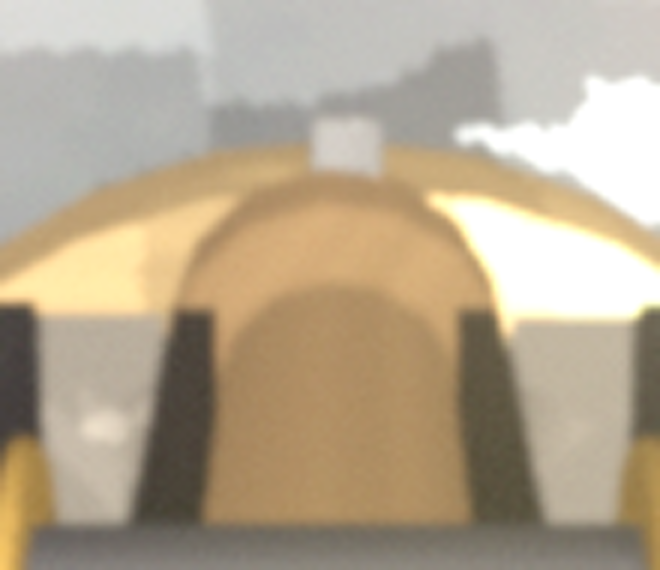

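The pointer tab is at (282.7,209.5) and the pin at x≈281.2, so the pointer is about 1.3 mm clockwise of nominal. I'll apply that small correction and lower the pin.

Request:
arm_command(targets=[[[0,0,0,-0.03,-0.1,-3,0],[0,0,0,-0.03,-0.1,-6,0],[0,0,0,-0.03,-0.1,-9,0],[0,0,0,-0.03,-0.1,-11,0],[0,0,0,-0.03,-0.1,-12.3,0],[0,0,0,-0.03,-0.1,-13,0],[0,0,0,-0.03,-0.1,-13.3,0],[0,0,0,-0.03,-0.1,-13.3,0]]])

```text
clock: 22.98
tool_pos: [0.6235, -0.2162, 0.0463]
orientation: [-179.7, -0.7, -54.6]
force: [2.9, -15.1, 21.1]
opening: 0.0188
```

Request:
arm_command(targets=[[[0,0,0,0,0,-0.1,0],[0,0,0,0,0,-0.1,0],[0,0,0,0,0,-0.1,0]]])

```text
clock: 23.23
tool_pos: [0.6237, -0.2163, 0.046]
orientation: [-179.7, -0.7, -54.6]
force: [2.1, -15.6, 21.8]
opening: 0.0183
```

Contact came early, with about 26 N of force and the tool pushed outward. I'll back off upward and look.

Request:
arm_command(targets=[[[0,0,0,0.2,-0.3,1,0],[0,0,0,0.4,-0.6,4,0],[0,0,0,0.4,-0.6,7,0],[0,0,0,0.4,-0.6,10,0],[0,0,0,2.5,-3.5,13.4,0],[0,0,0,3.0,-4.5,13.4,0],[0,0,0,3.0,-4.5,13.4,0],[0,0,0,3.0,-4.5,13.4,0]]])

```text
clock: 23.9
tool_pos: [0.6475, -0.2577, 0.1734]
orientation: [180.0, 0.0, -54.8]
force: [-0.3, 0.6, -1.8]
opening: 0.0187
```

```bash
python3 - <<'E'
from h import *
o=ctrl.get_obs(); print(o["tool_pos"],o["orientation"],o["opening"],o["force"],o["clock"])
cm=ctrl.camera_model("wrist"); im=ctrl.snapshot("wrist"); cv2.imwrite("pics/w6.png",im)
a=np.radians(-55.5);u=np.array([np.cos(a),np.sin(a)]);C=np.array([.55259,-.1203])
for r,z in((.098,.042),(.113,.015),(-.06,.094),(0,.042)): print(r,proj(cm,[*(C+r*u),z]))
print("foot",proj(cm,o["tool_pos"]-[0,0,.023]))
t=ctrl.snapshot("top"); s=ctrl.snapshot("scene"); cv2.imwrite("pics/top2.png",t); cv2.imwrite("pics/s2.png",s)
v=lambda x:cv2.convertScaleAbs(x,alpha=1.3)
A=cv2.resize(t[180:290,240:350],(400,400)); B=cv2.resize(s[130:270,220:360],(400,400)); 
cv2.imwrite("pics/c6.png",np.hstack([v(cv2.resize(im[150:350,180:380],(400,400))),A if False else B]))
cv2.imwrite("pics/c7.png",A)
E
```

```text
[ 0.64746484 -0.25766627  0.17337821] [ 1.79999769e+02  2.95407136e-02 -5.48398131e+01] 0.018707324645816887 [-0.27964359  0.61228016 -1.83291105] 23.9
0.098 [280.09667496 268.11506181]
0.113 [280.28930134 240.88684402]
-0.06 [278.11915413 461.79122523]
0 [279.0222892 361.2698639]
foot [280.54441073 241.75914143]
```

View pics/c6.png

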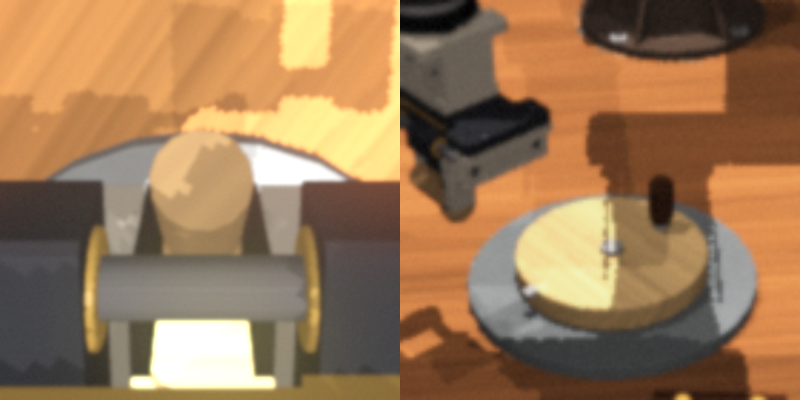

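```bash
python3 - <<'E'
from h import *
o=ctrl.get_obs(); g=o["tool_pos"]+[0,0,.019]
a=np.radians(-54.9);u=np.array([np.cos(a),np.sin(a),0]);z=np.array([0,0,1.])
s=ctrl.camera_model("scene");w=ctrl.camera_model("wrist")
S=cv2.imread("pics/s2.png");W=cv2.imread("pics/w6.png");T=cv2.imread("pics/top2.png")
x0,y0=210,155;k=8
A=cv2.resize(S[y0:y0+65,x0:x0+50],None,fx=k,fy=k,interpolation=cv2.INTER_CUBIC);A=cv2.convertScaleAbs(A,alpha=1.5)
for t,c in((0,(0,255,0)),(30,(255,255,0)),(60,(255,0,255)),(-45,(0,0,255))):
    d=np.sin(np.radians(t))*u-np.cos(np.radians(t))*z
    foot,top=g+.042*d,g-.018*d
    p=[tuple(((proj(s,q)-[x0,y0])*k).astype(int)) for q in(foot,top)]
    cv2.line(A,*[tuple(map(int,q)) for q in p],c,1);cv2.circle(A,tuple(map(int,p[0])),4,c,-1)
    print(t,"wrist foot",proj(w,foot),"top",proj(w,top),"scene",proj(s,foot),proj(s,top))
B=cv2.resize(cv2.convertScaleAbs(W[200:350,230:330],alpha=1.5),(347,520))
cv2.imwrite("pics/c8.png",np.hstack([A,B]))
E
```

```text
0 wrist foot [280.45991594 241.68410795] top [280.77397103 301.23809975] scene [237.02609683 207.21782559] [234.67324487 185.36371105]
30 wrist foot [280.52637925 207.60111622] top [280.72647454 318.1591854 ] scene [229.26693157 208.64637069] [238.05438597 184.8589636 ]
60 wrist foot [280.63735241 185.12231435] top [280.66336421 322.73071711] scene [222.94980582 205.64309831] [240.68508669 186.28408255]
-45 wrist foot [280.44557401 302.43557293] top [280.77879392 264.65054185] scene [247.02961305 198.12405975] [230.20271735 189.35215724]
```

View pics/c8.png

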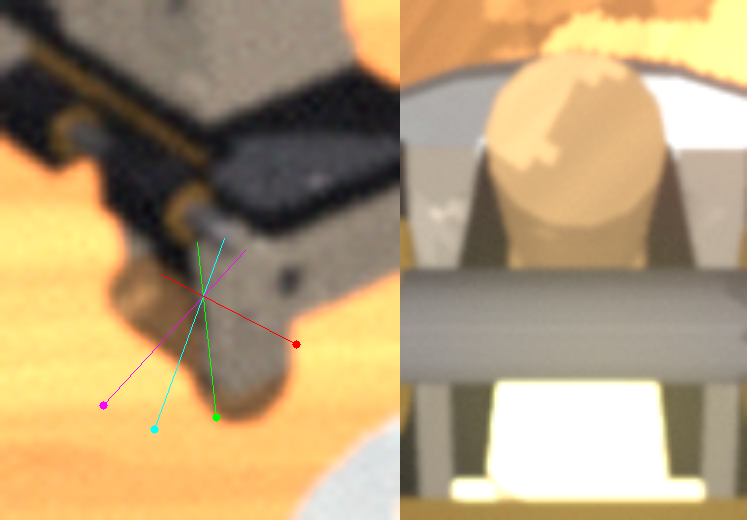

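The pin was caught under the tab during the lift. It is now tilted about 32° in the grip, foot inward and top outward. I'll tilt the tool to bring the pin upright, stand it on the free bench just outside the base, and regrasp it.

Request:
arm_command(targets=[[[-0.09,-0.065,0,0.6,-0.8,0,0],[-0.18,-0.13,0,1.2,-1.7,0,0],[-0.27,-0.19,0,1.7,-2.5,-3,0],[-0.36,-0.25,0,1.7,-2.5,-6,0],[-0.458,-0.322,0,1.7,-2.5,-9,0],[-0.458,-0.322,0,1.7,-2.5,-12,0],[-0.458,-0.322,0,1.7,-2.5,-13.5,0],[-0.458,-0.322,0,1.7,-2.5,-14,0]]])

```text
clock: 24.72
tool_pos: [0.6816, -0.3364, 0.1314]
orientation: [178.8, -32.2, -55.5]
force: [0.8, -1.6, 0.6]
opening: 0.0184
```

Request:
arm_command(targets=[[[0,0,0,0,0,0,0],[0,0,0,0,0,0,0],[0,0,0,0,0,0,0]]])

```text
clock: 24.97
tool_pos: [0.681, -0.339, 0.1323]
orientation: [178.8, -32.2, -55.8]
force: [-0.5, 0.6, -0.6]
opening: 0.0184
```

```bash
python3 - <<'E'
from h import *
o=ctrl.get_obs(); print(o["joint_pos"],o["tool_pos"],o["orientation"],o["opening"],o["force"])
cm=ctrl.camera_model("scene");S=ctrl.snapshot("scene");cv2.imwrite("pics/s3.png",S)
p=o["tool_pos"];print(proj(cm,[p[0],p[1],p[2]-.0225]),proj(cm,[p[0],p[1],p[2]+.0375]))
# wood-coloured pixels of pin vs. initial scene
S0=cv2.imread("pics/scene0.png");u,v=proj(cm,[p[0],p[1],0]).astype(int)
hsv=cv2.cvtColor(S,cv2.COLOR_BGR2HSV)[v-40:v+12,u-25:u+25]
for r in range(0,52,2): print("".join("%4d"%hsv[r,c,1] for c in range(0,50,2)))
E
```

```text
[-11.83206065  20.06704822 -40.40725313  75.94040901 -23.37971278
 -24.27873937] [ 0.68104668 -0.33896192  0.13227531] [178.78030179 -32.17863611 -55.79466795] 0.018357299554726033 [-0.48580387  0.63457243 -0.57971358]
[203.04416375 231.95734432] [199.5987943  210.69872268]
 164 165 168 165 165 164 167 156 137 136  74  55  52  53  61 145 167 169 171 170 169 170 170 168 169
 164 166 165 166 164 170 169 154 129 133 133 120 108 106 154 166 169 169 168 167 170 166 166 167 166
 165 164 165 167 167 166 166 162 137 133 135 130 135 161 164 165 166 169 167 169 164 168 165 170 169
 166 166 166 169 168 168 169 169 157 148 146 155 162 168 168 166 166 164 166 166 166 164 165 167 165
 164 163 166 165 166 164 168 167 165 160 161 162 162 163 164 165 165 166 165 168 165 167 164 164 166
 165 168 169 163 167 166 162 162 167 164 165 159 161 162 166 164 164 165 167 163 165 164 165 166 165
 163 162 159 160 163 165 162 162 164 167 165 165 166 165 170 166 169 169 174 163 166 166 163 165 164
 161 163 162 160 164 165 163 165 164 166 164 164 168 163 171 166 174 167 174 171 165 165 164 165 165
 162 161 165 163 
[... 1100 characters left out ...]
66 167 168 170 164 164 166 169 168 172 169 166 170 167 168 167 172 170 168 166 169 163 179 169
 166 168 168 166 168 167 164 166 168 166 174 170 172 174 171 168 165 167 173 185 187 170 163 166 159
 167 165 168 167 168 165 163 166 164 166 166 175 174 174 167 166 170 171 169 161 171 163 159 168 163
 164 165 165 164 164 164 163 164 166 165 173 172 172 172 172 172 175 171 173 167 159 166 166 172 169
 166 164 166 166 166 166 167 169 164 166 166 171 169 171 171 165 169 172 166 168 168 169 167 173 170
 166 163 164 164 165 166 164 168 166 164 165 165 166 172 169 169 169 168 171 169 174 171 164 166 176
 165 164 163 165 165 163 166 165 164 166 166 165 164 166 167 166 169 173 173 166 169 165 168 168 168
```

Request:
arm_command(targets=[[[0,0,0,0,0,-1.5,0],[0,0,0,0,0,-3,0],[0,0,0,0,0,-4.5,0],[0,0,0,0,0,-6,0],[0,0,0,0,0,-6,0],[0,0,0,0,0,-6,0]]])

```text
clock: 25.52
tool_pos: [0.6841, -0.338, 0.0761]
orientation: [178.4, -31.8, -55.7]
force: [-0.5, -0.3, 0.1]
opening: 0.0183
```

Request:
arm_command(targets=[[[0,0,0,0,0,-1.2,0],[0,0,0,0,0,-2.4,0],[0,0,0,0,0,-3.6,0],[0,0,0,0,0,-4.2,0],[0,0,0,0,0,-4.6,0],[0,0,0,0,0,-4.6,0],[0,0,0,0,0,-4.6,0]]])

```text
clock: 26.1
tool_pos: [0.6907, -0.3352, 0.0426]
orientation: [177.2, -30.4, -55.7]
force: [0.2, -1.0, -0.9]
opening: 0.0188
```

```bash
python3 - <<'E'
from h import *
o=ctrl.get_obs(); print(o["joint_pos"].round(1),o["tool_pos"],o["orientation"],o["force"])
S=ctrl.snapshot("scene");cv2.imwrite("pics/s4.png",S)
cm=ctrl.camera_model("scene");p=o["tool_pos"]
print(proj(cm,[p[0],p[1],0]),proj(cm,[p[0],p[1],.06]))
u,v=proj(cm,[p[0],p[1],.03]).astype(int)
print(u,v)
h=cv2.cvtColor(S,cv2.COLOR_BGR2HSV)[v-26:v+26,u-26:u+26]
for r in range(0,52,1): print("".join("#" if h[r,c,1]<115 and h[r,c,2]<150 and h[r,c,2]>60 else ("k" if h[r,c,2]<=60 else ("p" if h[r,c,1]<150 else ".")) for c in range(52)))
E
```

```text
[-17.3  27.4 -41.7  95.4 -20.7 -40.8] [ 0.69074859 -0.33523718  0.04259697] [177.23486531 -30.39343989 -55.72302435] [ 0.15681379 -1.02441411 -0.91231273]
[210.21422206 270.21196248] [207.08904142 251.1324379 ]
208 260
.......................p####kkkkkkkkkppp.kkkkkkkkkkk
.......................p#####kkkkkkkppp#pkkkkkkkkkkk
......................pp######kkkkkk.p####kkkkkkkkkk
......................pp####kkkkkkkkp#####kkkkk##kkk
......................pp####kkkkkkkkp######kkk#p##kk
.....................ppp###kkkkkkkkkkk######k#ppp#kk
.....................pppp##kkkkkkkkkkkk#######ppp##k
.....................ppppp#kkkkkk############ppppp##
....................ppppppppkkkk#############ppppp##
...................ppppppppppkkk#############ppppp##
...................ppppppppppkk#############pppp####
...................ppppppppppkk#############ppp#####
...................pppppppppkk#############ppp######
...................pppppppppkk#############ppp###k##
..................pp#pppppppp#############pppp###k##
..................ppp#ppppppp##############pp#######
..................ppp#ppppppp####
[... 1174 characters left out ...]
...........
..................................................k.
..............................................k.....
....................................................
....................................................
....................................................
....................................................
....................................................
....................................................
....................................................
....................................................
....................................................
....................................................
....................................................
```

Joint 4 reached its limit, but the scene mask shows the pin close to upright. I'll yaw by about 30° to line the tilt up with the arm, then lower.

Request:
arm_command(targets=[[[0,0,0.1,0,0,1,0],[0,0,0.2,0,0,1,0],[0,0,0.3,0,0,1,0],[0,0,0.4,0,0,1,0],[0,0,0.52,0,0,1,0],[0,0,0.52,0,0,1,0],[0,0,0.52,0,0,1,0],[0,0,0.52,0,0,1,0]]])

```text
clock: 26.82
tool_pos: [0.7023, -0.3383, 0.0828]
orientation: [177.0, -26.5, -26.3]
force: [0.2, 0.3, -0.7]
opening: 0.0189
```

```bash
python3 - <<'E'
from h import *
o=ctrl.get_obs(); print(o["joint_pos"].round(1),o["tool_pos"],o["orientation"],o["force"],o["clock"])
E
```

```text
[-25.4  23.  -40.8  95.5  -3.5  -6.3] [ 0.70225236 -0.3383046   0.08280409] [176.9753631  -26.54183336 -26.34353206] [ 0.19541149  0.29599042 -0.68078166] 26.8167
```

Request:
arm_command(targets=[[[0,0,0,-3.5,0.4,0,0],[0,0,0,-7,0.8,0,0],[0,0,0,-10.5,1.2,0,0],[0,0,0,-14,1.6,0,0],[-0.02,-0.04,0,-17,1.8,0,0],[-0.04,-0.08,0,-18.2,1.8,0,0],[-0.04,-0.08,0,-18.2,1.8,0,0],[-0.04,-0.08,0,-18.2,1.8,0,0]]])

```text
clock: 27.48
tool_pos: [0.5258, -0.3185, 0.14]
orientation: [176.9, -27.4, -26.5]
force: [0.2, 1.3, -0.4]
opening: 0.0188
```

```bash
python3 - <<'E'
from h import *
o=ctrl.get_obs(); print(o["joint_pos"].round(1),o["tool_pos"],o["orientation"],o["force"],o["clock"])
E
```

```text
[-32.8   5.3 -57.1  95.5  -0.2   0.1] [ 0.52576768 -0.31845449  0.13995838] [176.86125008 -27.40594189 -26.47809357] [ 0.18398792  1.25170235 -0.44445714] 27.4833
```

```bash
python3 - <<'E'
from h import *
o=ctrl.get_obs()
R0=RR.from_euler("xyz",o["orientation"],degrees=True);R1=RR.from_euler("xyz",[180,0,-26.5],degrees=True)
print((R1*R0.inv()).as_rotvec())
for t in (32,): print((RR.from_euler("xyz",[180,-t,148.4],degrees=True)*RR.from_euler("xyz",[180,0,148.4],degrees=True).inv()).as_rotvec(), RR.from_euler("xyz",[180,-t,148.4],degrees=True).as_matrix()[:,2])
E
```

```text
[0.26138341 0.40403492 0.0127267 ]
[2.92648937e-01 4.75694059e-01 3.41985901e-17] [-0.45134651  0.27767023 -0.8480481 ]
```

Request:
arm_command(targets=[[[0.06,0.1,0,0,0,1,0],[0.12,0.19,0,0,0,2,0],[0.18,0.28,0,0,0,3,0],[0.23,0.36,0.01,0,0,3,0],[0.26,0.404,0.013,0,0,3,0],[0.26,0.404,0.013,0,0,3,0],[0.26,0.404,0.013,0,0,3,0],[0.26,0.404,0.013,0,0,3,0]]])

```text
clock: 28.15
tool_pos: [0.5251, -0.3143, 0.1669]
orientation: [176.1, -11.4, -27.4]
force: [-1.2, -4.7, -0.2]
opening: 0.0185
```

```bash
python3 - <<'E'
from h import *
o=ctrl.get_obs(); print(o["joint_pos"].round(1),o["tool_pos"],o["orientation"],o["force"],o["clock"])
E
```

```text
[ -8.1  10.7 -26.8  10.9 -43.5  63. ] [ 0.52506137 -0.3142536   0.16692514] [176.0583199  -11.43319175 -27.37001164] [-1.24442245 -4.73114546 -0.15734867] 28.15
```

Request:
arm_command(targets=[[[0.12,0.16,0,0,0,0,0],[0.12,0.16,0,0,0,0,0],[0.12,0.16,0,0,0,0,0]]])

```text
clock: 28.4
tool_pos: [0.5299, -0.3191, 0.1676]
orientation: [177.7, -0.3, -27.7]
force: [0.7, 0.1, 0.0]
opening: 0.0185
```

```bash
python3 - <<'E'
from h import *
o=ctrl.get_obs(); print(o["joint_pos"].round(1),o["tool_pos"],o["orientation"],o["force"],o["clock"])
E
```

```text
[-11.6  17.5 -12.9   2.6 -60.   72.5] [ 0.52989644 -0.31906736  0.1675644 ] [177.73785911  -0.28710981 -27.69327368] [0.68043039 0.12263648 0.04412916] 28.4
```

Near vertical. Now I'll yaw by -185° so the tilt can be taken towards the robot.

Request:
arm_command(targets=[[[0,0,-0.12,0,0,0,0],[0,0,-0.24,0,0,0,0],[0,0,-0.36,0,0,0,0],[0,0,-0.48,0,0,0,0],[0,0,-0.6,0,0,0,0],[0,0,-0.72,0,0,0,0],[0,0,-0.84,0,0,0,0],[0,0,-0.96,0,0,0,0]]])

```text
clock: 29.07
tool_pos: [0.5261, -0.3186, 0.1676]
orientation: [177.6, -0.6, -83.1]
force: [-0.2, 0.9, -0.9]
opening: 0.0188
```

Request:
arm_command(targets=[[[0,0,-0.12,0,0,0,0],[0,0,-0.24,0,0,0,0],[0,0,-0.36,0,0,0,0],[0,0,-0.48,0,0,0,0],[0,0,-0.6,0,0,0,0],[0,0,-0.72,0,0,0,0],[0,0,-0.84,0,0,0,0],[0,0,-0.96,0,0,0,0]]])

```text
clock: 29.73
tool_pos: [0.5261, -0.3186, 0.1676]
orientation: [177.6, -0.7, -138.1]
force: [-0.7, 1.0, -0.6]
opening: 0.0184
```

Request:
arm_command(targets=[[[0,0,-0.12,0,0,0,0],[0,0,-0.24,0,0,0,0],[0,0,-0.36,0,0,0,0],[0,0,-0.48,0,0,0,0],[0,0,-0.6,0,0,0,0],[0,0,-0.72,0,0,0,0],[0,0,-0.84,0,0,0,0],[0,0,-0.96,0,0,0,0]]])

```text
clock: 30.4
tool_pos: [0.5261, -0.3187, 0.1676]
orientation: [177.7, -0.7, 166.9]
force: [-0.5, 0.2, -0.7]
opening: 0.0183
```

Request:
arm_command(targets=[[[0,0,-0.12,0,0,0,0],[0,0,-0.24,0,0,0,0],[0,0,-0.32,0,0,0,0],[0,0,-0.32,0,0,0,0]]])

```text
clock: 30.73
tool_pos: [0.526, -0.3186, 0.1677]
orientation: [177.8, -0.7, 148.7]
force: [0.3, 0.0, -1.0]
opening: 0.0186
```

```bash
python3 - <<'E'
from h import *
o=ctrl.get_obs(); print(o["joint_pos"].round(1),o["tool_pos"],o["orientation"],o["force"],o["clock"])
R0=RR.from_euler("xyz",o["orientation"],degrees=True);R1=RR.from_euler("xyz",[180,-32,148.4],degrees=True)
print((R1*R0.inv()).as_rotvec())
E
```

```text
[ -14.6   17.8  -10.2   -2.7  -62.  -105.5] [ 0.52598231 -0.31864483  0.16771056] [177.75480387  -0.6832727  148.69993255] [ 0.30751445  0.04991263 -1.0339093 ] 30.7333
[0.2526612  0.48608872 0.00606076]
```

Request:
arm_command(targets=[[[0.05,0.1,0,0,0,-1,0],[0.1,0.2,0,0,0,-3,0],[0.15,0.29,0,0,0,-5,0],[0.2,0.39,0,0,0,-7,0],[0.253,0.486,0.006,0,0,-9,0],[0.253,0.486,0.006,0,0,-11,0],[0.253,0.486,0.006,0,0,-12,0],[0.253,0.486,0.006,0,0,-12,0]]])

```text
clock: 31.4
tool_pos: [0.5246, -0.3184, 0.0447]
orientation: [179.8, -32.3, 148.7]
force: [-0.8, 0.1, 0.1]
opening: 0.0186
```

Request:
arm_command(targets=[[[0,0,0,0,0,-0.5,0],[0,0,0,0,0,-0.5,0]]])

```text
clock: 31.57
tool_pos: [0.5267, -0.3194, 0.0458]
orientation: [179.7, -31.7, 148.8]
force: [0.2, -0.3, -0.7]
opening: 0.0183
```

```bash
cat > asc.py <<'E'
from h import *
o=ctrl.get_obs(); print(o["joint_pos"].round(1),o["tool_pos"],o["orientation"],o["force"],o["clock"])
S=ctrl.snapshot("scene");cv2.imwrite("pics/s5.png",S)
cm=ctrl.camera_model("scene");p=o["tool_pos"]
print(proj(cm,[p[0],p[1],0]),proj(cm,[p[0],p[1],.06]))
u,v=proj(cm,[p[0],p[1],.03]).astype(int);print(u,v)
h=cv2.cvtColor(S,cv2.COLOR_BGR2HSV)[v-26:v+24,u-26:u+26]
for r in range(50): print("".join("k" if q[2]<=60 else "#" if q[1]<115 else "p" if q[1]<150 else "." for q in h[r]))
E
python3 asc.py
```

```text
[ -17.8   43.4   11.1   -7.2  -88.6 -101.3] [ 0.52667608 -0.31943836  0.0458064 ] [179.73970507 -31.6945652  148.77592578] [ 0.17975094 -0.29499785 -0.67606815] 31.5667
[219.55317011 229.22723785] [217.0473905  211.00862239]
218 220
kkkkkkkkkkkkkkkkkkkkkkkkkkkkkkkkkk#pp##kkk###kkkpp..
kkkkkkkkkkkkkkkkkkkkkkkkkkkkkkkkkkk###kkkk##kkkkkpp.
kkkkkkkkkkkkkkkpkkkkkkkkkkkkkkkkkkkkkkkkkk#kkkkkk#p.
kkkkkkkkkkkkkkk#kkkkkkkkkkkpkkkkkkkk#kk#k#kkkkkkk#p.
kkk##kkkkkkkkkpkkkkkkkkkkkkkkkkkpkkkkkkkkkkkkkkk##p.
k#####kkkkkkkppkkkkkkkkkkkkkkkkkpkkkkkkkk###kkkk###p
#######kkkkkkpkkkkkkkkkkkkkkkkkkkkkkkkkkk##kkkkk###.
########kkkkkkkkkkkkkkkkkkkkkkkkkkkkkkkkkkkkkkk###p.
#########kkkkkkkkkkkkkkkkkkkkkkkkkk#k#kkk#kkkk####p.
##########kkkkkkkkkkkkkkkkkkkkkkkkkkkkkk#kkkkk####..
###########kkkkkkkkkkkkkkkkkkkkkkkkkkkkkkkkkk####p..
kk#########kkkkkkkkkkkkkkkkkkkkkkkkkkkkkkkkkk####p..
kkkkkk#####kkkkkkkkkkkkkkkkkkkkkkkkkkk#kkkkk####p...
kkkkkkkkk#kkkkkkkkkkkkkkkkkkkkkkkkkkkkkkkkkk####p...
kkkkkkkkkkkkkkkkkkkkkkkkkkkkkkkkkkkkkkkkkkkk###p....
kkkkkkk####kkkkkkkkkkkkkkkkkkkkkkkkkkkkkkkk####p....
kkkkkkk#####kkkkkkk
[... 1082 characters left out ...]
..........#
............................p.k....................p
...........p.......................................p
...................................................p
....................................................
....................................................
....................................................
....................................................
....................................................
....................................................
....................................................
....................................................
....................................................
....................................................
```

The foot is at about (218,222), as predicted for an upright pin about 23 mm up. I'll lower it onto the bench.

Request:
arm_command(targets=[[[0,0,0,0,0,-0.8,0],[0,0,0,0,0,-1.5,0],[0,0,0,0,0,-1.8,0],[0,0,0,0,0,-1.8,0]]])

```text
clock: 31.95
tool_pos: [0.5254, -0.319, 0.0253]
orientation: [179.8, -32.0, 148.7]
force: [0.5, 0.2, -1.3]
opening: 0.0187
```

Request:
arm_command(targets=[[[0,0,0,0,0,-0.2,0],[0,0,0,0,0,-0.2,0]]])

```text
clock: 32.12
tool_pos: [0.5258, -0.3193, 0.0235]
orientation: [179.8, -31.9, 148.7]
force: [-0.2, -0.5, -0.2]
opening: 0.0186
```

Request:
arm_command(targets=[[[0,0,0,0,0,-0.2,0],[0,0,0,0,0,-0.2,0]]])

```text
clock: 32.28
tool_pos: [0.5259, -0.3193, 0.0215]
orientation: [179.8, -31.9, 148.7]
force: [-0.5, -0.1, -1.6]
opening: 0.0187
```

Request:
arm_command(targets=[[[0,0,0,0,0,-0.2,0],[0,0,0,0,0,-0.2,0]]])

```text
clock: 32.45
tool_pos: [0.5259, -0.3193, 0.0195]
orientation: [179.8, -31.9, 148.7]
force: [0.6, 0.1, -0.9]
opening: 0.0183
```

Request:
arm_command(targets=[[[0,0,0,0,0,-0.2,0],[0,0,0,0,0,-0.2,0]]])

```text
clock: 32.62
tool_pos: [0.5263, -0.3196, 0.0189]
orientation: [179.8, -31.9, 148.7]
force: [1.2, -0.5, 6.1]
opening: 0.0187
```

```bash
python3 asc.py | head -40
```

```text
[ -17.9   45.    10.3   -7.2  -86.4 -101. ] [ 0.52631038 -0.31962356  0.01894146] [179.79824533 -31.8816882  148.72226722] [ 1.15442341 -0.54533519  6.07032934] 32.6167
[219.49025443 229.15049174] [216.98347453 210.93396617]
218 220
kkkkkkkkkkkkk###pp..................................
kkkkkkkkkkkkkk###p............p.....................
kkkkkkkkkkkkkk###p....p.............................
kkkkkkkkkkkkkk####p.................................
kkkkkkkkkkkkkk#####p....ppp.........................
kkkkkkkkkkkkkkk#####p..p###ppp......................
kkkkkkkkkkkkkkkk#########kk####pp.......ppppp.......
kkkkkkkkkkkkkkkkk###kk#kkkkkkkk###.....p#####pp.....
kkkkkkkkkkkkkkkkkkkkkkkkkkkkkkkkkkp...p#kkkk####....
kkkkkkkkkkkkkkkkkkkkkkkkkkkkkkkkkkkppp##kkk###kk#pp.
kkkkkkkkkkkkkkkkkkkkkkkkkkkkkkkkkkkk##k#kkk###kkk#p.
kkkkkkkkkkkkkkkkpkkkkkkkkkkkkkkkkkkkkkkkkkk##kkkkk#.
kkkkkkkkkkkkkkkkpkkkkkkkkkkkkkkkkkkkkkkkk##kkkkkkk#.
kkkkkkkkkkkkkkkpkkkkkkkkkkkkkkkkkkkkkkkkkkkkkkkkk##p
kkkk###kkkkkkkkp#kkkkkkkkkkkkkkkkkkkkkkkk#kk#kkkk###
kk######kkkkkkp#kkkkkkkkkkkkkkkkkkkkkkkkkk#kkkkkk###
#########kkkkkkkkkk
[... 393 characters left out ...]
kkk####p...
kkkkkkkkppppkkkkkkkkkkkkkkkkkkkkkkkkkkkkkkkk####....
kkkkkkkkkppp#kkkkkkkkkkkkkkkkkkkkkkkkkkkkkkk###p....
kkkkppkkk###kkkkkkkkkkkkkkkkkkkkkkkk##kkkkk####p....
kkkkkpppp#kkkkkkkkkkkkkkkkkkkkkkkkkk###kkkk###p.....
.kkkkk....ppkkkkkkkkkkkkkkkkkkkkkkkk###kkk####p.....
............pkkkkkkkkkkkppkkkkkkkk#k###kkk###p......
............pkkkkkkkkkkpp###kkkkk###kkkkk####p......
.............kkkkkkkkkkp#k##kkkkk###kkkkk###p......p
..............kkkkkkkkkpkkkkkkkkk##kkkkk####p......p
................kkkkkkkkpp###kkkkkkkkkkk###p.......#
..................kkkkkkppppp#kkkkkkkkk####p.......#
...................kkkkkppppppkkkkkkkkk####........#
....................kkkpppppppppkkkkkk####p........#
```

Foot contact at 6 N. I'll release and retreat along the tool axis.

Request:
arm_command(targets=[[[0,0,0,0,0,0.1,0.25],[0,0,0,0,0,0.1,0.3],[0,0,0,0,0,0.1,0.5],[0,0,0,0,0,0.1,0.7],[0,0,0,0,0,0.1,0.7],[0,0,0,0,0,0.1,0.7],[0,0,0,0.9,-0.6,1.8,0.7],[0,0,0,2.25,-1.4,4.3,0.7]]])

```text
clock: 33.33
tool_pos: [0.5465, -0.3322, 0.0591]
orientation: [179.8, -32.3, 148.7]
force: [0.5, -0.9, -0.8]
opening: 0.0586
```

Request:
arm_command(targets=[[[0,0,0,1.8,-1.1,3.4,1],[0,0,0,3.6,-2.2,6.8,1],[-0.1,-0.17,0,3.6,-2.2,9,1],[-0.2,-0.34,0,3.6,-2.2,11,1],[-0.29,-0.475,0,3.6,-2.2,11,1],[-0.29,-0.475,0,3.6,-2.2,11,1],[-0.29,-0.475,0,3.6,-2.2,11,1],[-0.29,-0.475,0,3.6,-2.2,11,1]]])

```text
clock: 34.0
tool_pos: [0.5827, -0.3542, 0.1732]
orientation: [179.8, 0.3, 148.7]
force: [-1.5, 0.3, 0.1]
opening: 0.0875
```

```bash
cat > loc.py <<'E'
from h import *
o=ctrl.get_obs(); print(o["joint_pos"].round(1),o["tool_pos"],o["orientation"],o["opening"],o["clock"])
for n in("top","scene"):
    S=ctrl.snapshot(n);cv2.imwrite(f"pics/{n}_l.png",S);cm=ctrl.camera_model(n)
    u,v=proj(cm,[.526,-.319,.03]).astype(int);print(n,u,v,proj(cm,[.526,-.319,0]),proj(cm,[.526,-.319,.06]))
    h=cv2.cvtColor(S,cv2.COLOR_BGR2HSV)[v-18:v+18,u-24:u+24]
    for r in range(36): print("".join("k" if q[2]<=50 else "#" if q[1]<115 else "p" if q[1]<150 else "." for q in h[r]))
E
python3 loc.py
```

```text
[ -15.    23.    -2.7   -0.2  -64.  -106.2] [ 0.58265548 -0.35416791  0.17322723] [179.76707567   0.28126133 148.70647992] 0.08752886743749543 34.0
top 364 244 [361.87192048 244.64764496] [366.3463691  245.02645107]
##############kk............................kkkk
##############kp..............................kk
#############kkp..............kk...............k
#############kk...............kkk...............
############kkk.................k...............
############kkp.................................
###########kkkp.................................
###########kkk..................................
##########kkkk..................................
##########kkkp..................................
##########kkkp..................................
##########kkk...................................
##########kkp...................................
#########kkkp.........p.........................
#########kkkp.......pppppp......................
#########kkk.......ppppppppp....................
#########kkk......pppkkppppppp..................
########kkkp......pppkpppppppp..................
##
[... 2013 characters left out ...]
..............
......................ppppppp...................
......................pppppppp..................
....................ppppppppppp.................
.....................pppppppppp.................
.....................pppppppppp.................
.....................ppppppppp..................
.....................ppppppppp..................
.....................pppppppp...................
..........................p.....................
................................................
................................................
................................................
................................................
................................................
```

The pin stands upright at about (0.527, -0.320). I'll check numerically whether the pointer moved, comparing the top images from before and after.

```bash
cat > ptr.py <<'E'
from h import *
import sys
C=np.array([.55259,-.1203]);cm=ctrl.camera_model("top")
def ang(fn):
    im=cv2.cvtColor(cv2.imread(fn),cv2.COLOR_BGR2HSV).astype(float)
    # knob blob: dark pixels on the disc
    def pts(sel,z):
        v,u=np.where(sel);P=np.array([onplane(cm,a,b,z)[:2] for a,b in zip(u,v)])-C;return P
    sub=np.zeros(im.shape[:2],bool);sub[180:290,240:345]=True
    P=pts(sub&(im[...,1]<70)&(im[...,2]>120),.042)
    r=np.hypot(*P.T);m=(r>.080)&(r<.102);q=P[m].mean(0)
    Kp=pts(sub&(im[...,2]<75),.090);r=np.hypot(*Kp.T);k=Kp[(r>.04)&(r<.08)].mean(0)
    print(fn,m.sum(),"tab ang",np.degrees(np.arctan2(q[1],q[0])).round(2),np.hypot(*q).round(4),"knob",(np.degrees(np.arctan2(k[1],k[0]))-180).round(2),np.hypot(*k).round(4))
for f in sys.argv[1:]: ang(f)
E
python3 ptr.py pics/top0.png pics/top1.png pics/top_l.png
```

```text
pics/top0.png 135 tab ang -58.36 0.0199 knob -16.85 0.0592
pics/top1.png 173 tab ang -75.85 0.0196 knob -55.69 0.0591
pics/top_l.png 289 tab ang 86.18 0.0813 knob -289.28 0.0222
```

```bash
cat > ptr2.py <<'E'
from h import *
import sys
C=np.array([.55259,-.1203]);cm=ctrl.camera_model("top")
for fn in sys.argv[1:]:
    h=cv2.cvtColor(cv2.imread(fn),cv2.COLOR_BGR2HSV);m=(h[...,2]<75).astype(np.uint8);m[:180]=0;m[290:]=0;m[:,:240]=0;m[:,345:]=0
    n,l,st,ce=cv2.connectedComponentsWithStats(m)
    for i in range(1,n):
        if st[i,4]>15:
            p=onplane(cm,*ce[i],.09)[:2]-C;print(fn,ce[i].round(1),st[i],"knob->ptr",np.degrees(np.arctan2(-p[1],-p[0])).round(2),np.hypot(*p).round(3))
    w=h[195:235,300:335]
    if fn==sys.argv[-1]:
        for r in w: print("".join("%3d"%q[1] for q in r[::1]))
E
python3 ptr2.py pics/top1.png pics/top_l.png
```

```text
pics/top1.png [271.5 245.5] [268 242   8   8  52] knob->ptr -55.69 0.059
pics/top_l.png [308.5 237.8] [ 253  180   92  110 7758] knob->ptr 75.71 0.047
101 97100103101100100100100102102101101101101 97 97 97 98 98 97 95 95 98 95 93 93 97 98101101 97 95 97 97
 99100102101101101100100102102 98101101 98 97 97 97 98 97 97 95 97 98 97 98 97101 97 95 97 95 97 95 97101
 99100 98101101100100100102102102102 98 98 97 98 98 97 97 95 97 95 97 97 98 97 97 95101 97 98 97 97 97 97
 97100 98 99 98100101 98102101102102102 97 97 98 97 97 97 98 97 95 97 95 97 93 98 97 97 95 97 97 97 95 98
 99100102 99 98100100 98103101101 98101101 98 97 95 97 97 98 95 97 95 95 97 97 97 97 95101 98 97 95 98 98
 99100102 99101100100 96100102102101 97 98 95 97 95 97 98 98 97 98 98 97 95 97 97 98 98 97 97 93 98 97 97
 97100 98103 96100100100 98101101101 98 97 97 97 97 97 95 98 97 97100 98 95 98101 96 97 97 98 98 97 98 95
 97 98 98101100100103103100102102102101 97 97 97 97 98 93 97 98 95 98 96 95 98 93 98 98 97 97 96 98 95 97
 95100102101100 96100100100 98101101 98 97 97 97 98 97 98 95101 97 98 97 97 97 98 97 98 97 98 97 97 9
[... 2590 characters left out ...]
5 95 97 97 98 95 98 97 95 98 97 93 98 98 97102101 98 97 98101101
102 98100100 98102102101101102 98 98 97 98 95 98 98 97 98 97 97 97 98 97101 97 97 97 97 98 97101101102 98
100100 96102 98102104102101 98101100 95 93 96 98 97 97 95 97 97 98 95 98 97 97 98 97 98102101 98 98 98101
100 96100102102101101102101101 98 98 95 96 97 97 95 98 95 97 97101 97 99 96 98 95 98 98 97 97 98101 98102
 98 96100102102102104101102 98 97 95 95 96 95 98 97 93 97 98 95 97 96 96 97 98 98 98 98 98102 98 98101101
100 96100102102104101 98 98 98 97 98 95 95 96 97 95 97 97 97 97 97 95 97 98 98 98100 96 97 98 98101 97101
100 98100102102102104 98101101 98 95 95 95 98 99 97 97 97 97 97 95 97 98 98 97101 96 98 98101101102101101
```

The arm hides the table from the top camera, so I'll use the scene camera with the first scene picture as calibration. Meanwhile I move above the pin.

Request:
arm_command(targets=[[[0,0,-0.1,-1.5,1,0,1],[0,0,-0.2,-3,2,0,1],[0,0,-0.3,-4.5,3,0,1],[0,0,-0.41,-5.56,3.42,0,1],[0,0,-0.41,-5.56,3.42,-3,1],[0,0,-0.41,-5.56,3.42,-3,1],[0,0,-0.41,-5.56,3.42,-3,1]]])

```text
clock: 34.68
tool_pos: [0.5284, -0.3212, 0.1392]
orientation: [-180.0, -0.2, 125.2]
force: [0.5, -0.2, 0.2]
opening: 0.0873
```

```bash
python3 - <<'E'
from h import *
C=np.array([.55259,-.1203]);cm=ctrl.camera_model("scene")
o=ctrl.get_obs();print(o["joint_pos"].round(1),o["tool_pos"],o["orientation"],o["clock"])
w=ctrl.camera_model("wrist");cv2.imwrite("pics/w7.png",ctrl.snapshot("wrist"))
print("pin pred wrist top",proj(w,[.527,-.32,.06]),"foot",proj(w,[.527,-.32,.0]))
W=cv2.cvtColor(cv2.imread("pics/w7.png"),cv2.COLOR_BGR2HSV)
u,v=proj(w,[.527,-.32,.04]).astype(int);print(u,v)
for r in range(max(v-45,0),v+45,3): print(r,"".join("%4d"%W[r,c,1] for c in range(u-48,u+49,4)))
for f in("scene0","s2","scene_l"):
    h=cv2.cvtColor(cv2.imread(f"pics/{f}.png"),cv2.COLOR_BGR2HSV);m=(h[...,2]<60).astype(np.uint8);k=np.zeros_like(m);k[180:255,245:345]=1;m*=k
    n,l,st,ce=cv2.connectedComponentsWithStats(m)
    for i in range(1,n):
        if 30<st[i,4]<800:
            uu=st[i,0]+st[i,2]/2-.5;vv=st[i,1]
            p=onplane(cm,uu,vv+2.5,.094)[:2]-C;print(f,st[i],"->ptr",np.degrees(np.arctan2(-p[1],-p[0])).round(1),np.hypot(*p).round(4))
E
```

```text
[ -13.3   19.3  -13.2   -0.2  -57.7 -131.4] [ 0.52836895 -0.32120618  0.13921943] [-179.99759192   -0.24736443  125.20290431] 34.6833
pin pred wrist top [280.22444672 208.92604063] foot [280.33866434 188.87267713]
280 201
156  138 139 139 141 146 146 143 142 146 146 144 145 146 146 147 146 149 152 151 148 148 147 145 147 145
159  138 139 138 140 146 142 141 144 146 146 145 146 145 144 150 147 152 152 147 150 147 147 149 145 147
162  140 137 138 138 142 143 143 145 146 145 144 147 148 150 152 151 151 153 150 150 151 152 148 148 148
165  141 137 138 138 142 140 142 147 145 144 148 153 153 156 153 150 154 154 150 151 150 149 151 146 150
168  146 146 146 146 152 148 155 149 152 155 156 153 152 154 152 151 154 153 148 152 148 151 149 151 148
171  150 148 148 149 156 152 157 156 152 153 155 152 150 155 149 151 152 154 155 152 150 149 146 149 147
174  150 149 151 153 155 153 152 156 154 154 142 127 126 129 142 152 150 151 153 152 151 149 149 148 149
177  146 149 149 152 155 155 156 155 154 144 122 120 122 122 122 138 156 153 153 151 150 148 148 148 148
180  151 152 154 152 152 156 154 158 1
[... 1898 characters left out ...]
50 150 149 149 148 148 150 148 150 150 151 151 148 148 148
237  150 150 151 154 152 150 153 153 152 148 151 151 149 150 147 151 151 150 148 150 151 150 149 149 150
240  151 151 151 151 151 153 154 153 151 149 152 149 149 150 148 150 149 148 150 148 152 151 150 149 148
243  153 151 149 151 149 151 151 151 150 151 150 152 150 147 148 150 151 151 150 151 149 150 152 149 152
scene0 [295 192   7  13  79] ->ptr -28.6 0.032
s2 [307 192   9  17 114] ->ptr -63.8 0.0547
s2 [248 243  34  12 110] ->ptr 155.7 0.1909
s2 [317 247  19   8  42] ->ptr -164.1 0.2114
scene_l [308 196   7  13  77] ->ptr -83.5 0.0473
scene_l [247 234  36  21 371] ->ptr 151.1 0.1607
scene_l [283 246  15   9  49] ->ptr 173.4 0.1922
```

Request:
arm_command(targets=[[[0,0,0,-0.12,0.1,-3,1],[0,0,0,-0.12,0.1,-6,1],[0,0,0,-0.12,0.1,-9,1],[0,0,0,-0.12,0.1,-11,1],[0,0,0,-0.12,0.1,-11.6,1],[0,0,0,-0.12,0.1,-11.6,0.6],[0,0,0,-0.12,0.1,-11.6,0.3],[0,0,0,-0.12,0.1,-11.6,0.2]]])

```text
clock: 35.4
tool_pos: [0.5292, -0.3208, 0.0267]
orientation: [179.7, 0.1, 125.2]
force: [0.3, 0.4, -0.0]
opening: 0.0728
```

Request:
arm_command(targets=[[[0,0,0,0,0,0,0],[0,0,0,0,0,0,0],[0,0,0,0,0,0,0],[0,0,0,0,0,0,0],[0,0,0,0,0,0,0],[0,0,0,0,0,0,0],[0,0,0,0,0,0,0],[0,0,0,0,0,0,0]]])

```text
clock: 36.07
tool_pos: [0.5276, -0.3201, 0.0248]
orientation: [179.8, -0.0, 125.2]
force: [-0.4, 0.2, -0.4]
opening: 0.0199
```

```bash
python3 - <<'E'
from h import *
C=np.array([.55259,-.1203]);cm=ctrl.camera_model("scene")
for a in(-50,-53,-55.5,-58,-61):
    u=np.array([np.cos(np.radians(a)),np.sin(np.radians(a))]);print(a,"knob top",proj(cm,[*(C-.06*u),.094]),"tab tip",proj(cm,[*(C+.098*u),.04]))
S=cv2.imread("pics/s2.png");h=cv2.cvtColor(S,cv2.COLOR_BGR2HSV)
for v in range(224,240): print(v,"".join("%4d"%h[v,c,1] for c in range(255,280)))
for v in range(196,206,3): print(v,"".join("%4d"%h[v,c,2] for c in range(300,322)))
print(ctrl.get_obs()["opening"])
E
```

```text
-50 knob top [309.24157305 191.60574323] tab tip [265.75793982 234.45249289]
-53 knob top [310.08036618 192.0612109 ] tab tip [264.43722172 233.56854143]
-55.5 knob top [310.74648198 192.45976744] tab tip [263.4049694  232.80115614]
-58 knob top [311.38132874 192.87491713] tab tip [262.43676984 232.0077472 ]
-61 knob top [312.10011268 193.39405232] tab tip [261.36174325 231.02392403]
224    3   2   5   5   5  45 102  96  89  90  90  87  84  84  84  82  81  78  78  75  79  85  81  80  75
225    3   2   3   5   0  26 100 112  96  90  89  85  78  80  81  81  78  73  75  77  75  79  80  79  76
226    5   2   5   7   7  24 107 115 101  94  91  88  84  80  78  81  78  78  76  76  76  79  77  79  79
227    5   5   2   3   4  13 103 122 115 101  90  89  88  86  83  79  77  81  82  78  76  73  75  76  78
228    3   3   7   3   5   7  85 125 125 113 101  89  89  84  79  71  75  79  80  80  76  76  73  76  75
229    3   3   3   3   3   4  43 106 115  97  80  72  73  70  59  55  71  80  80  78  79  79  77  76  77
230    2   5   3   3   3   4  29  71  49  34  26  33  45  55  46  57  68  78  78  7
[... 659 characters left out ...]
3   7   2   4   6   6   0   2   4   4   9  64 105 122 122 121 130 128 126 119 123 127 120 122 119
238    4   5   4   6   6   8   4   4   6   2   5  15  67  91 114 120 125 125 122 125 121 124 124 123 125
239    6   2   2   2   2   4   2   8   7   9   4   8  16  27  64 104 123 125 119 129 125 126 124 120 124
196  108 112 128 135 127 129 116  67  40  40  42  41  39  41  37  67 116 129 131 128 128 126
199  127 128 121 118 120 116  96  53  28  27  29  34  35  32  38  60 108 120 121 121 119 123
202  147 148 153 156 160 158 142  73  35  33  32  36  34  33  34  47  80  85  87  89  91  97
205  145 145 143 145 149 152 139  90  41  34  36  31  34  34  47 102 151 159 155 133 105  87
0.019931457408662413
```

The knob (u≈311) and tab tip (≈263,232) match a pointer angle of about -55.5°, so the parking is intact. The pin is regripped upright. This time I lower it 10 mm farther out and then slide the foot inward under the tab.

Request:
arm_command(targets=[[[0,0,0,0,0,0,0],[0,0,0,0,0,0,0],[0,0,0,0,0,3,0],[0,0,0,0,0,6,0],[0,0,0,2,2,8,0],[0,0,0,4,4,8,0],[0,0,0,6,6,8,0],[0,0,0,8,8.2,8,0]]])

```text
clock: 36.73
tool_pos: [0.6084, -0.2376, 0.1055]
orientation: [179.8, 0.0, 125.1]
force: [0.9, 0.2, -0.7]
opening: 0.0189
```

Request:
arm_command(targets=[[[0,0,0,1.5,1.55,0,0],[0,0,0,1.5,1.55,0,0],[0,0,0,1.5,1.55,-2,0],[0,0,0,1.5,1.55,-4,0],[0,0,0,1.5,1.55,-5.3,0],[0,0,0,1.5,1.55,-6,0],[0,0,0,1.5,1.55,-6,0]]])

```text
clock: 37.32
tool_pos: [0.6211, -0.2227, 0.0428]
orientation: [180.0, -0.2, 125.2]
force: [-0.3, 0.3, -0.6]
opening: 0.0186
```

Request:
arm_command(targets=[[[0,0,0,-0.2,0.4,0,0],[0,0,0,-0.35,0.75,0,0],[0,0,0,-0.42,0.87,0,0],[0,0,0,-0.42,0.87,0,0],[0,0,0,-0.42,0.87,0,0]]])

```text
clock: 37.73
tool_pos: [0.6188, -0.2138, 0.0457]
orientation: [179.8, 0.0, 125.2]
force: [0.3, -0.4, -0.0]
opening: 0.0188
```

Request:
arm_command(targets=[[[0,0,0,0,0,-0.2,0],[0,0,0,0,0,-0.25,0],[0,0,0,0,0,-0.25,0]]])

```text
clock: 37.98
tool_pos: [0.619, -0.2142, 0.0429]
orientation: [179.8, 0.0, 125.2]
force: [0.4, -0.8, 3.6]
opening: 0.0187
```

```bash
python3 - <<'E'
from h import *
o=ctrl.get_obs();d=o["tool_pos"][:2]-np.array([.55259,-.1203]);print(o["tool_pos"],o["force"],np.hypot(*d),np.degrees(np.arctan2(d[1],d[0])))
S=ctrl.snapshot("scene");cv2.imwrite("pics/s8.png",S)
E
```

```text
[ 0.61900417 -0.21424061  0.04285787] [ 0.44825975 -0.83433772  3.5821603 ] 0.11504642535331286 -54.74043583498278
```

```bash
python3 - <<'E'
from h import *
cm=ctrl.camera_model("scene");p=np.array([.619,-.2142])
for z in(.015,.018,.025,.057,.075): print(z,proj(cm,[*p,z]).round(1))
u0=np.array([.575,-.818]);C=np.array([.55259,-.1203])
print("tab",proj(cm,[*(C+.098*u0),.042]).round(1),proj(cm,[*(C+.089*u0),.042]).round(1))
h=cv2.cvtColor(cv2.imread("pics/s8.png"),cv2.COLOR_BGR2HSV)
print(" "*4+"".join(str(c%10) for c in range(235,285)))
for v in range(205,265): print(v,"".join("k" if q[2]<50 else "o" if q[1]>150 else "w" if q[1]>75 else "+" if q[1]>35 else "." for q in h[v,235:285]))
E
```

```text
0.015 [258.9 243.6]
0.018 [258.9 242.7]
0.025 [258.7 240.5]
0.057 [257.9 230.4]
0.075 [257.4 224.6]
tab [263.6 232.4] [266.5 230.9]
    56789012345678901234567890123456789012345678901234
205 kkkkkkkkwowkkkk++..kkkkkkkkkkkkwooookkkkkkwwwwwwww
206 kkkkkkkkkkowkkkkkkkkkkkkkkkkkkkkooooowkkkkkwwwwwww
207 kkkkkkkkkkkkkkkkkkkkkkkkkkkkkkkkkkoooowkkkkkkwwwww
208 kkkkkkkkkwkkkkkkkkkkkkkkkkkkkkkkkkkwooookkkkkkkkkk
209 kkkkkkkkwwwkkkkkkkkkkkkkkkkkkkkkkkkkkookkkkkkkkkkk
210 kkkkkkkwww+kkkkkkkkkkkkkkkkkkkkkkkkkkkkkkkkkkkkkkk
211 okkkkkww+.+.kkkk+wwkkkkkkkkkkkkkkkkkkkkkkkkkkkkkkk
212 oowkkkkww....kkkkkkkkkkkkkkkkkkkkkkkkkkkkkkkkkkkkk
213 ooookkkwwww+kkkkkkkkkkkkkkkkkkkkkkkkkkkkkkkkkkkkkk
214 oooookkwooowkkkkkkkkkkkkkkkkkkkk.......kk..k..kkkk
215 ooooooooooookkkkkkkkkkkkkkkkkk.....k...k......kkkk
216 oooooooooooowkkkkkkkkkkkkkkkk.k.......k....k.kkkkk
217 oooooooooooowkkkkkkkkkkkkkkkkk....k..k..k.kkkkkkkk
218 oooooooooooowkkkkkkkkkwwkkk............kkkkkkkkkk+
219 oooooooooowwwkkkkkkkkwwowkkkk..........kkkkkkkk+++
220 oooooooooow+.kkkkkkkwowwwwkkkk.....kk.kkkkkkk+++++
221 oooooooooww...kkkkkkoww..+kkk
[... 1686 characters left out ...]
oooooooooww+.........kkkkkkkkkkkkk......
253 oooooooooooooooooooooww+.......kkkkkkkkkkk........
254 ooooooooooooooooooooooww+.k....kkkkkkkkk..........
255 ooooooooooooooooooooooooww+....kk.kkk.............
256 ooooooooooooooooooooooooooww+.kk.kk...............
257 ooooooooooooooooooooooooooooww++.k................
258 ooooooooooooooooooooooooooooooww++k...............
259 oooooooooooooooooooooooooooooooowww+..k...........
260 ooooooooooooooooooooooooooooooooooowww+++.........
261 oooooooooooooooooooooooooooooooooooooowwwwwww+....
262 oooooooooooooooooooooooooooooooooooooooooooowwwww+
263 oooooooooooooooooooooooooooooooooooooooooooooooowo
264 oooooooooooooooooooooooooooooooooooooooooooooooooo
```

Request:
arm_command(targets=[[[0,0,0,0,0,0.3,0],[0,0,0,-0.2,0.03,0.3,0],[0,0,0,-0.2,0.03,0.3,0],[0,0,0,-0.2,0.03,0.1,0],[0,0,0,-0.2,0.03,0,0],[0,0,0,-0.2,0.03,0,0]]])

```text
clock: 38.53
tool_pos: [0.6167, -0.2139, 0.0428]
orientation: [179.8, 0.0, 125.2]
force: [-1.1, -0.9, 5.7]
opening: 0.0192
```

Request:
arm_command(targets=[[[0,0,0,0,0,-0.1,0],[0,0,0,0,0,-0.1,0]]])

```text
clock: 38.7
tool_pos: [0.617, -0.214, 0.0422]
orientation: [179.8, 0.0, 125.2]
force: [-1.2, 0.3, 7.8]
opening: 0.0187
```

Foot contact is gentle at about 6–8 N. Release, then a straight lift.

Request:
arm_command(targets=[[[0,0,0,0,0,0.1,0.22],[0,0,0,0,0,0.1,0.26],[0,0,0,0,0,0.1,0.3],[0,0,0,0,0,0.1,0.4],[0,0,0,0,0,0.1,0.5],[0,0,0,0,0,0.1,0.5],[0,0,0,0,0,0.1,0.5],[0,0,0,0,0,0.1,0.5]]])

```text
clock: 39.37
tool_pos: [0.6162, -0.2136, 0.042]
orientation: [179.8, -0.1, 125.2]
force: [-0.3, -0.6, 0.7]
opening: 0.0437
```

Request:
arm_command(targets=[[[0,0,0,0,0,1,0.5],[0,0,0,0,0,3,0.5],[0,0,0,0,0,6,0.5],[0,0,0,0,0,10,0.5],[0,0,0,0,0,14,0.5],[0,0,0,-3,-4,16,0.5],[0,0,0,-6,-8,16,0.5],[0,0,0,-9,-12,16,0.5]]])

```text
clock: 40.03
tool_pos: [0.5436, -0.3118, 0.2049]
orientation: [179.7, 0.2, 125.3]
force: [-0.3, -0.2, -0.1]
opening: 0.0436
```

Request:
arm_command(targets=[[[0,0,0,-4,-4,0,0.5],[0,0,0,-8,-8,0,0.5],[0,0,0,-12,-12,0,0.5],[0,0,0,-12,-16,0,0.5],[0,0,0,-12,-20,0,0.5],[0,0,0,-12,-24,0,0.5],[0,0,0,-12,-24,0,0.5]]])

```text
clock: 40.62
tool_pos: [0.4219, -0.5541, 0.203]
orientation: [179.8, 0.0, 125.1]
force: [1.7, -0.4, -0.2]
opening: 0.0438
```

```bash
python3 - <<'E'
from h import *
T=ctrl.snapshot("top");S=ctrl.snapshot("scene");cv2.imwrite("pics/tF.png",T);cv2.imwrite("pics/sF.png",S)
print(ctrl.get_obs()["tool_pos"])
A=cv2.resize(T[175:295,235:355],(480,480),interpolation=cv2.INTER_CUBIC);B=cv2.resize(S[180:270,235:295],(320,480),interpolation=cv2.INTER_CUBIC)
cv2.imwrite("pics/F.png",np.hstack([A,B]))
E
python3 ptr2.py pics/tF.png | head -3
```

```text
[ 0.42158042 -0.55526556  0.20123479]
pics/tF.png [271.6 245.3] [268 242   8   8  51] knob->ptr -55.93 0.059
pics/tF.png [342.4 279.9] [340 276   5   7  24] knob->ptr 48.99 0.176
 12 10 12 11 11 12 10 10 12 13 13 10 10 10 13 10 12 13 13 39 93147171177177176175175175176176176175175175
```

View pics/F.png

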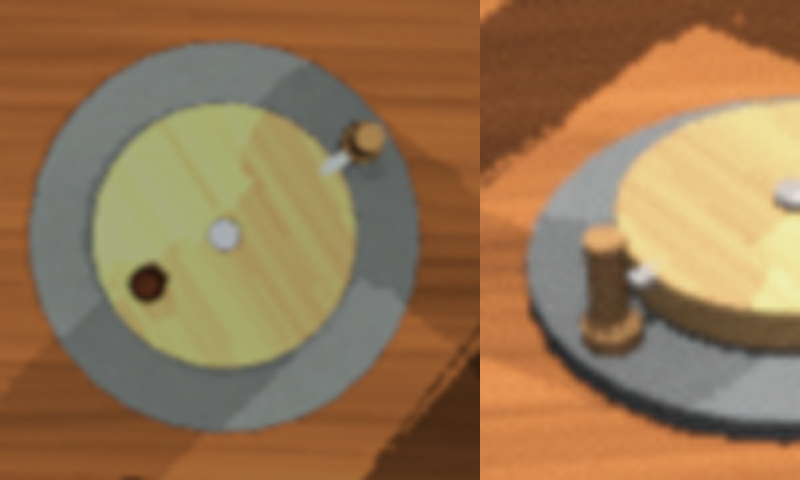

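The final view shows the pin standing upright on the ledge, directly in front of the tab. The knob still reads -55.9°, against -55.7° before the pin was placed. Handing in.

```bash
python3 -c "
from plant import ctrl
print(ctrl.get_obs()['clock']); print(ctrl.close_job())"
```

```text
40.7167
the job is handed in; nothing more can be done
None
```

The turntable is parked in the rub. The marker pin stands upright on the ledge in front of the pointer, released, and the job was handed in at 40.7 s of the 72 s allowed.

- **Finding the rub:** I cranked the turntable almost all the way round once, then made slow passes both ways. Drag peaked at knob angles of about 134° one way and 116° the other. The middle is therefore about 125°, which puts the pointer at about -55°.
- **Parking:** The final top picture puts the pointer at about -55.9°, roughly 1° from that middle. It read -55.7° before I placed the pin, so the disc did not shift.
- **First placing attempt failed:** The pin's foot came down on the steel tab, with about 26 N at the wrist. The pin then caught under the tab as I lifted and tilted about 32° in the grip. The scene picture just after showed the knob and tab still in place.
- **Recovery:** I stood the pin on free bench, regripped it upright and lowered it outside the tab. I then slid the foot in under the tab and let go. Some of the tool-tilting moves ran into joint range limits, where the controller stopped, and nothing was touched.
- **Last checks:** The pin looks upright on the ledge, with its foot an estimated 3 mm or less from the pointer spot, and the arm is well clear. I did not measure the other things on the bench again, but no move went near them.

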